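Sort the pool-table bolts by length into their trays

ROBOT

A 6-joint arm with a two-finger parallel gripper is mounted at the origin on the work surface. World frame = base frame: x ahead of the robot, y to its left, z up, the work surface at z = 0. Lengths are in m, angles in rad, forces in N, time in s.
With the tool pointing down it reaches from about 0.325 to 0.875 m from the base axis. Payload 4.4 kg.
Tool frame: the origin (TCP) lies between the finger pads; the fingertips stand 8 mm ahead of it and the grasp point (between the pads) lies 11 mm behind it (tip_reach is the z of the fingertips in the tool frame, in m); z points along the fingers, y is the line along which they close (so a half turn about z gives the same grasp; the last joint's range is limited). The gripper opens to 85 mm and grips with 20 to 120 N. Pads are 22 mm wide; open, the fingers measure 114 mm over their backs; the gripper's body (76 mm by 85 mm) begins 54 mm behind the grasp point. The pads swing forward as they close: fully open they stand 13 mm farther back than shut.
Start: joints at [-1.494, 0.207, 1.542, -0, 1.393, -0.15], TCP at [0.13, -0.56, 0.239] pointing down, gripper open.
Joint ranges: [-2.73, 2.73], [-0.86, 2.22], [0.23, 2.46], [-1.11, 4.25], [0.08, 2.63], [-2.82, 2.82]. Speed limits (rad/s): [2.79, 2.79, 3.14, 3.14, 3.14, 3.14].

INTERFACE

Orientations are given as a unit quaternion [w, x, y, z].
In Python, from plant import * gives the robot as it stands.
- The arm moves only by the tool apply_moves, never from a script. Its argument "commands" is a list of rows, each an object with "hand": the finger opening in m, from 0 to 0.0854; "dp": the shift along the world's x, y, z in m, a list of three; "roll": the turn about the world's z in units of 5 degrees (1.0 is 5 degrees). In form: [{"hand": hand, "dp": [tx, ty, tz], "roll": roll}, ...]. A call has 1 to 10 rows; each row is the pose to reach, as a shift and turn from the pose commanded when the call began; what a row does not reach only later rows make up. A row lasts 1/12 s, in which the tool goes at most 41.7 mm and 7.16 degrees, less where a joint would pass 70% of its speed; a pose out of reach is approached as far as the arm can. A call with a gripper value outside its range is refused whole. The fingers move at their own pace and stop on an object; the grip force is fixed at half the most. Time passes only in rows, so rows that repeat a pose let the fingers close. It gives the time, the measured TCP pose, the force, the opening and the grip force at its end, in the units of the state.
- get_state(): the state, without advancing time (a new reading comes with each control period).
- read_camera(name): name is "scene" or "top" or "wrist"; returns a dict with "image" (384x512x3 uint8, red, green, blue), "fov_y" (degrees; the focal length in pixels is half the picture's height over the tangent of half this angle, whatever the lens; pixels are square), "cx", "cy" (the principal point, pixels), "D" ([k1, k2, p1, p2, k3] as OpenCV has them; the pictures are not rectified), "xyz" and "rotation" of the camera in the world. Camera axes: x right, y up, looking along -z (the intrinsics and any distortion apply to the point x, -y, -z); pixel columns grow to the right and rows downward; lengths in m; the calibration is good to about 2 mm. A picture is of the moment at which its call begins. There is no depth.
- close_job(): hands the job in; it is judged then, once.
Trained networks look in the newest picture that a camera, given by its name, has taken for a name from the list of things; names that differ only in an ending like _2 or _b are one class to them, and where a whole thing is asked for, a point or a joint stands for the part that bears it (a point fixed in the world has none). Each returns a list of dicts, best first, with "p" (0 to 1); they miss things now and then, are a little off and sometimes report something else, mostly with a low value. They report only what shows in the picture. A call takes as long as a camera call. They do not tell look-alikes from the thing itself.
- masks_of(label, camera): "mask" (384x512 bool, what is visible of it) and "box" ([left, top, right, bottom] in pixels, round what is visible of it).
- mark_of(label, camera): "point" ([column, row] in pixels: a listed point, or the origin of a listed thing).
The state is a dict: "clock": time; "joint_positions": joint angles; "qd": joint speeds; "tau": joint torques, N m; "tool_pos": TCP position; "tcp_rot": TCP orientation; "ft_force": force on the tool from outside, world axes, zero at the start; "torque": the same for the moment, N m; "gripper_width": finger opening in m; "grasp_force": force on a finger pad.
Only numpy, scipy, OpenCV 4.12 (cv2) and the standard library are available. Lean on these libraries where they do the work, as an engineer would, in place of code of your own. Each camera call takes 0.05 s, during which the arm holds its last target. There are 200 camera calls.

TASK

The pool table is being rebuilt: sort the three loose bolts by length, laying each one in the slanted tray under the cue cradle that already holds bolts of the same length, flat on the tray's floor and pointing up and down the slope like the others. Lay them in rather than dropping them, keep the bolts already sorted lying in their trays, do not knock the cues in the cradle, and leave the chalk, washer, wax and wrench where they are.

Things in the scene. Friction and masses are not known exactly. Their poses are not given: they have to be found in the camera images.
- loose_short: the loose SHORT bolt, to be sorted: zinc-plated hexagon-head steel bolt 46.5 mm long overall, shank 10 mm in diameter, head 17 mm across flats (20 over corners), 6.5 mm thick. Starts lying on the bench on its head's rim and its tip, within 5 degrees of level. x = along it, head at -x. Origin: on the bench under the bolt's middle
- loose_short_mid (a point): point on the shank's axis half-way along the loose SHORT bolt (7 mm above the surface that the bolt lies on); its x = exactly along the bolt's axis from head to tip
- tray_short_floor (a point): tray of the SHORT bolts: fixed, green sheet steel, under the cues; all three trays are alike but for the bolts in them. Point: middle of the floor's upper face, 36 mm above the bench; x = up the slope (15 degrees, low lip in front), y = across, to the left, z = square to the floor. Inside 112 mm (x) by 128 mm (y); walls 2 mm thick, 13 mm (front), 15 (sides), 19 (back) high
- kept_short_a_mid (a point): one of the two SHORT bolts already in their tray (not fixed, same kind and size, 46.5 mm long), lying along the slope, head against the front lip, at about y = -26 mm in the floor's frame, so the tray's +y half is free. Point: middle of the bolt, on its axis; x = along it from head to tip
- kept_short_b_mid (a point): one of the two SHORT bolts already in their tray (not fixed, same kind and size, 46.5 mm long), lying along the slope, head against the front lip, at about y = -50 mm in the floor's frame, so the tray's +y half is free. Point: middle of the bolt, on its axis; x = along it from head to tip
- loose_medium: the loose MEDIUM bolt, to be sorted: zinc-plated hexagon-head steel bolt 71.5 mm long overall, shank 10 mm in diameter, head 17 mm across flats (20 over corners), 6.5 mm thick. Starts lying on the bench on its head's rim and its tip, within 5 degrees of level. x = along it, head at -x. Origin: on the bench under the bolt's middle
- loose_medium_mid (a point): point on the shank's axis half-way along the loose MEDIUM bolt (6.9 mm above the surface that the bolt lies on); its x = exactly along the bolt's axis from head to tip
- tray_medium_floor (a point): tray of the MEDIUM bolts: fixed, green sheet steel, under the cues; all three trays are alike but for the bolts in them. Point: middle of the floor's upper face, 36 mm above the bench; x = up the slope (15 degrees, low lip in front), y = across, to the left, z = square to the floor. Inside 112 mm (x) by 128 mm (y); walls 2 mm thick, 13 mm (front), 15 (sides), 19 (back) high
- kept_medium_a_mid (a point): one of the two MEDIUM bolts already in their tray (not fixed, same kind and size, 71.5 mm long), lying along the slope, head against the front lip, at about y = -26 mm in the floor's frame, so the tray's +y half is free. Point: middle of the bolt, on its axis; x = along it from head to tip
- kept_medium_b_mid (a point): one of the two MEDIUM bolts already in their tray (not fixed, same kind and size, 71.5 mm long), lying along the slope, head against the front lip, at about y = -50 mm in the floor's frame, so the tray's +y half is free. Point: middle of the bolt, on its axis; x = along it from head to tip
- loose_long: the loose LONG bolt, to be sorted: zinc-plated hexagon-head steel bolt 96.5 mm long overall, shank 10 mm in diameter, head 17 mm across flats (20 over corners), 6.5 mm thick. Starts lying on the bench on its head's rim and its tip, within 5 degrees of level. x = along it, head at -x. Origin: on the bench under the bolt's middle
- loose_long_mid (a point): point on the shank's axis half-way along the loose LONG bolt (6.9 mm above the surface that the bolt lies on); its x = exactly along the bolt's axis from head to tip
- tray_long_floor (a point): tray of the LONG bolts: fixed, green sheet steel, under the cues; all three trays are alike but for the bolts in them. Point: middle of the floor's upper face, 36 mm above the bench; x = up the slope (15 degrees, low lip in front), y = across, to the left, z = square to the floor. Inside 112 mm (x) by 128 mm (y); walls 2 mm thick, 13 mm (front), 15 (sides), 19 (back) high
- kept_long_a_mid (a point): one of the two LONG bolts already in their tray (not fixed, same kind and size, 96.5 mm long), lying along the slope, head against the front lip, at about y = -26 mm in the floor's frame, so the tray's +y half is free. Point: middle of the bolt, on its axis; x = along it from head to tip
- kept_long_b_mid (a point): one of the two LONG bolts already in their tray (not fixed, same kind and size, 96.5 mm long), lying along the slope, head against the front lip, at about y = -50 mm in the floor's frame, so the tray's +y half is free. Point: middle of the bolt, on its axis; x = along it from head to tip
- cradle: fixed wooden cradle over the trays, holding two pool cues (glue setting) level along its y, 1.47 m long, tapering 29 to 13 mm: front cue thick at its +y end, other at -y. Axes 222 mm above the bench, at x = -22 and +22 mm; stands at y = -400 and 400 mm. Origin: on the bench under its middle. The cues hang over the trays: reach in under the front cue with the hand leaning back to the robot
- chalk_a: blue cue-chalk cube in a white wrapper, 24 x 24 x 22 mm, a bystander among the loose bolts. Origin: centre of its underside
- chalk_b: blue cue-chalk cube in a white wrapper, 24 x 24 x 22 mm, a bystander among the loose bolts. Origin: centre of its underside
- washer: steel washer 30 mm across, 4 mm thick, hole 11 mm, lying flat, a bystander. Origin: centre of its underside
- wax: yellow cake of seam wax 70 x 45 x 20 mm, a bystander. Origin: centre of its underside
- wrench: steel wrench 170 mm long lying on the bench at the left, a bystander. Origin: under its middle
Not all that is in view belongs to the job. Leave any blue look-alike of the loose_long alone.

How it is judged:
At the end, for the whole second after the job is handed in: Each loose bolt lies released and at rest in the tray of its length: middle inside the tray, less than 13.5 mm above its floor, within 20 degrees of the slope's direction, either end up. The six bolts already there still lie so in their trays (x of loose_short_mid in the frame of tray_short_floor between -0.056 and 0.056 m and y of loose_short_mid in the frame of tray_short_floor between -0.064 and 0.064 m and z of loose_short_mid in the frame of tray_short_floor between -0.002 and 0.0135 m and angle between the x axis of each of loose_short_mid, kept_short_a_mid, kept_short_b_mid and the x axis of tray_short_floor, either way round below 0.35 rad and linear speed of each of loose_short, loose_medium, loose_long below 0.02 m/s and x of kept_short_a_mid in the frame of tray_short_floor between -0.056 and 0.056 m and y of kept_short_a_mid in the frame of tray_short_floor between -0.064 and 0.064 m and z of kept_short_a_mid in the frame of tray_short_floor between -0.002 and 0.0135 m and x of kept_short_b_mid in the frame of tray_short_floor between -0.056 and 0.056 m and y of kept_short_b_mid in the frame of tray_short_floor between -0.064 and 0.064 m and z of kept_short_b_mid in the frame of tray_short_floor between -0.002 and 0.0135 m and x of loose_medium_mid in the frame of tray_medium_floor between -0.056 and 0.056 m and y of loose_medium_mid in the frame of tray_medium_floor between -0.064 and 0.064 m and z of loose_medium_mid in the frame of tray_medium_floor between -0.002 and 0.0135 m and angle between the x axis of each of loose_medium_mid, kept_medium_a_mid, kept_medium_b_mid and the x axis of tray_medium_floor, either way round below 0.35 rad and x of kept_medium_a_mid in the frame of tray_medium_floor between -0.056 and 0.056 m and y of kept_medium_a_mid in the frame of tray_medium_floor between -0.064 and 0.064 m and z of kept_medium_a_mid in the frame of tray_medium_floor between -0.002 and 0.0135 m and x of kept_medium_b_mid in the frame of tray_medium_floor between -0.056 and 0.056 m and y of kept_medium_b_mid in the frame of tray_medium_floor between -0.064 and 0.064 m and z of kept_medium_b_mid in the frame of tray_medium_floor between -0.002 and 0.0135 m and x of loose_long_mid in the frame of tray_long_floor between -0.056 and 0.056 m and y of loose_long_mid in the frame of tray_long_floor between -0.064 and 0.064 m and z of loose_long_mid in the frame of tray_long_floor between -0.002 and 0.0135 m and angle between the x axis of each of loose_long_mid, kept_long_a_mid, kept_long_b_mid and the x axis of tray_long_floor, either way round below 0.35 rad and x of kept_long_a_mid in the frame of tray_long_floor between -0.056 and 0.056 m and y of kept_long_a_mid in the frame of tray_long_floor between -0.064 and 0.064 m and z of kept_long_a_mid in the frame of tray_long_floor between -0.002 and 0.0135 m and x of kept_long_b_mid in the frame of tray_long_floor between -0.056 and 0.056 m and y of kept_long_b_mid in the frame of tray_long_floor between -0.064 and 0.064 m and z of kept_long_b_mid in the frame of tray_long_floor between -0.002 and 0.0135 m); the robot touches nothing.
It fails at once if the chalk, washer, wax or wrench is moved more than 40 mm from its place (distance of any of chalk_a, chalk_b, washer, wax, wrench from where it was at the start of the episode above 0.04 m).
It fails at once if the cues or their cradle are struck (more than 15 N) (contact force between any of the arm, the fingers and cradle above 15 N).
It fails at once if the loose short bolt is dropped into its tray from more than about 50 mm (reaches its floor at over 1 m/s) (linear speed of loose_short above 1 m/s and x of loose_short_mid in the frame of tray_short_floor between -0.056 and 0.056 m and y of loose_short_mid in the frame of tray_short_floor between -0.064 and 0.064 m and z of loose_short_mid in the frame of tray_short_floor between -0.002 and 0.025 m).
It fails at once if the loose medium bolt is dropped into its tray from more than about 50 mm (reaches its floor at over 1 m/s) (linear speed of loose_medium above 1 m/s and x of loose_medium_mid in the frame of tray_medium_floor between -0.056 and 0.056 m and y of loose_medium_mid in the frame of tray_medium_floor between -0.064 and 0.064 m and z of loose_medium_mid in the frame of tray_medium_floor between -0.002 and 0.025 m).
It fails at once if the loose long bolt is dropped into its tray from more than about 50 mm (reaches its floor at over 1 m/s) (linear speed of loose_long above 1 m/s and x of loose_long_mid in the frame of tray_long_floor between -0.056 and 0.056 m and y of loose_long_mid in the frame of tray_long_floor between -0.064 and 0.064 m and z of loose_long_mid in the frame of tray_long_floor between -0.002 and 0.025 m).
It also fails if it takes over 70 s, if anything falls off the work surface, if the arm or the gripper's body presses on something with over 40 N, if the wrist force passes 120 N, or if a joint passes its speed limit or range.

## Working session

There is one attempt and no reset: what is moved stays moved. The work goes in short steps, Python scripts to look and compute and a tool call to move; the robot and the scene stay as the last step left them, time stands still between calls to the robot, and variables do not carry over. Pictures are saved under pics/ and viewed, at most 10 in all, crops included, and the job is handed in when it is done.

Besides the shell and the picture viewer there is one more tool, called as name([rows], argument=value, ...), one row to a line, values as JSON. apply_moves: Moves the arm, as the interface text tells. Its arguments: {"type":"object","properties":{"commands":{"type":"array","items":{"type":"object","properties":{"hand":{"type":"number"},"dp":{"type":"array","items":{"type":"number"}},"roll":{"type":"number"}}}}},"required":["commands"]}

```bash
ls; mkdir -p pics; cat > h.py <<'E'
from plant import *
import numpy as np, cv2
def snap(n,name):
    c=read_camera(n); cv2.imwrite(f'pics/{name}.png',c['image'][:,:,::-1]); np.save(f'pics/{name}.npy',c,allow_pickle=True); return c
def K(c):
    f=192/np.tan(np.radians(c['fov_y'])/2); return np.array([[f,0,c['cx']],[0,f,c['cy']],[0,0,1.]])
def Rm(c):
    r=np.array(c['rotation'],float)
    if r.size==4:
        from scipy.spatial.transform import Rotation as R
        return R.from_quat(np.r_[r[1:],r[0]].ravel()).as_matrix()
    return r.reshape(3,3)
def p2w(c,px,z):
    u=cv2.undistortPoints(np.array(px,float).reshape(-1,1,2),K(c),np.array(c['D'],float)).reshape(-1,2)
    d=np.c_[u[:,0],-u[:,1],-np.ones(len(u))]@Rm(c).T; o=np.array(c['xyz'])
    return o+d*((z-o[2])/d[:,2])[:,None]
def w2p(c,P):
    q=(np.array(P,float).reshape(-1,3)-np.array(c['xyz']))@Rm(c)*[1,-1,-1]
    return cv2.projectPoints(q,np.zeros(3),np.zeros(3),K(c),np.array(c['D'],float))[0].reshape(-1,2)
E
python3 - <<'E'
from h import *
print(get_state())
for n in ['scene','top','wrist']:
    c=snap(n,n+'0'); print(n,c['fov_y'],c['cx'],c['cy'],c['D'],c['xyz'],c['rotation'])
    if n=='wrist': continue
    for l in ['loose_short','loose_medium','loose_long','tray_short_floor','tray_medium_floor','tray_long_floor','kept_short_a_mid','kept_medium_a_mid','kept_long_a_mid','cradle','chalk_a','washer','wax','wrench']:
        print(l,[(round(m['p'],2),np.round(m['point']).tolist(),p2w(c,m['point'],.036 if 'tray' in l or 'kept' in l else 0)[0].round(3).tolist()) for m in mark_of(l,n)])
E
python3 -c "
import cv2
a=cv2.imread('pics/scene0.png');b=cv2.imread('pics/top0.png')
cv2.imwrite('pics/s0.png',cv2.resize(a,(800,600)));cv2.imwrite('pics/t0.png',cv2.resize(b,(800,600)))"
```

```text
pics
{'clock': 0.0, 'joint_positions': array([-1.49348530e+00,  2.07434161e-01,  1.54301234e+00,  2.51348153e-06,
        1.39350302e+00, -1.50506814e-01]), 'qd': array([ 0.00055412,  0.00120256, -0.0006246 ,  0.0005492 , -0.00045596,
       -0.00081515]), 'tau': array([-7.72067415e-04, -3.83038080e+01, -2.91597980e+01, -2.85185470e-04,
        1.07613413e-02, -1.59766387e-05]), 'tool_pos': array([ 0.12979109, -0.55937305,  0.23809002]), 'tcp_rot': array([-1.17760250e-03,  9.93518726e-01,  1.13662448e-01,  4.43546296e-05]), 'ft_force': array([-0.61508072,  0.07960744,  0.29945919]), 'torque': array([ 0.02591036, -0.01980627,  0.04084162]), 'grasp_force': 0.0, 'gripper_width': 0.08537566341911251}
scene 53.426864650365914 254.16404216912892 197.54215120469382 [-0.04293541  0.          0.          0.          0.        ] [ 0.38014966 -0.24664854  0.92208581] [ 0.97022466  0.1363789  -0.02855438 -0.19811498]
loose_short [(0.49, [204.0, 119.0], [0.449, 0.251, 0.0])]
loose_medium [(0.74, [277.0, 131.0], [0.613, 0.141, 0.0]), (0.52, [289.0, 295.0], [0.467, -0.255, 0.0]), (0.27, [313.0, 186
[... 2562 characters left out ...]
, [364.0, 189.0], [0.504, -0.323, 0.036])]
cradle []
chalk_a [(0.64, [297.0, 206.0], [0.462, -0.118, 0.0]), (0.62, [226.0, 214.0], [0.442, 0.109, 0.0]), (0.16, [142.0, 215.0], [0.448, 0.38, 0.0])]
washer [(0.61, [252.0, 152.0], [0.641, 0.021, 0.0])]
wax [(0.63, [387.0, 208.0], [0.446, -0.401, 0.0]), (0.52, [178.0, 210.0], [0.459, 0.263, 0.0])]
wrench [(0.7, [206.0, 152.0], [0.649, 0.172, 0.0]), (0.61, [140.0, 216.0], [0.445, 0.383, 0.0]), (0.15, [342.0, 201.0], [0.472, -0.262, 0.0])]
wrist 59.597264282928165 260.8373735186774 192.56438410117488 [-0.00505596  0.          0.          0.          0.        ] [ 0.2045961  -0.54240679  0.37389674] [ 0.77400442 -0.11840736  0.09465195 -0.61476651]
```

View pics/s0.png

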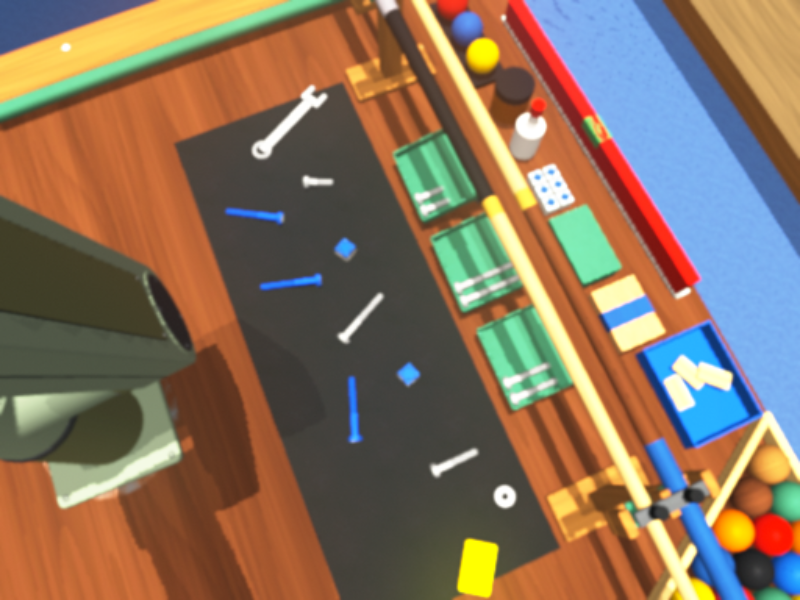

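View pics/t0.png

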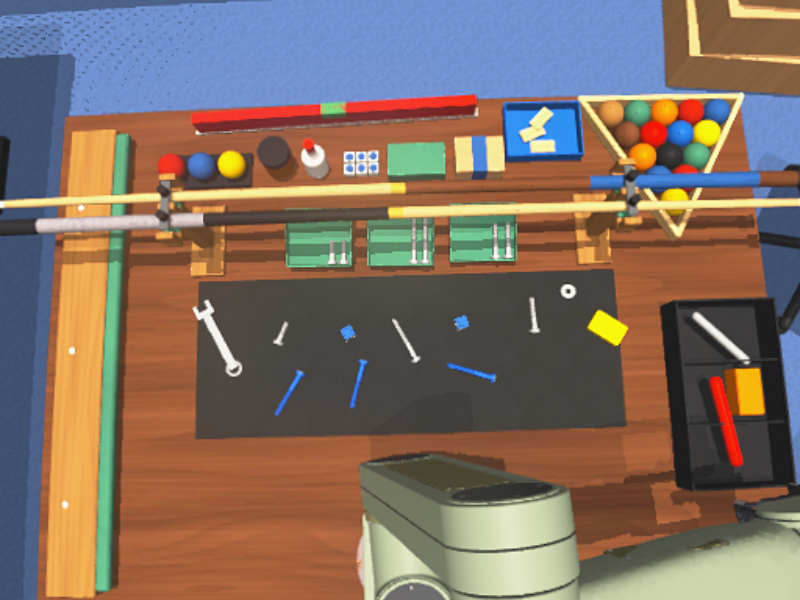

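Scene (800-px view): silver bolts are short (318,181), long (360,318) and medium (455,462). Blue look-alikes, which I leave alone, are at (255,215), (291,282) and (353,410). Going by the bolts in them, the left tray is short, the middle one long and the right one medium. Next I measure the bolts, trays and cues.

```bash
python3 - <<'E'
from h import *
T={n:np.load(f'pics/{n}0.npy',allow_pickle=True).item() for n in ['scene','top']}
seeds={'short':(.45,.253),'long':(.424,.005),'medium':(.471,-.258),'blueA':(.34,.103),'blueB':(.333,.235),'blueC':(.362,-.126)}
for n,c in T.items():
    hsv=cv2.cvtColor(c['image'],cv2.COLOR_RGB2HSV)
    for k,s in seeds.items():
        p=w2p(c,[*s,.007])[0]
        m=((hsv[:,:,2]>100)).astype(np.uint8)
        N,L,st,ce=cv2.connectedComponentsWithStats(m)
        ys,xs=np.nonzero(L); d=np.hypot(xs-p[0],ys-p[1]); i=np.argmin(d); l=L[ys[i],xs[i]]
        yy,xx=np.nonzero(L==l)
        W=p2w(c,np.c_[xx,yy],.007)[:,:2]; m0=W.mean(0); u=np.linalg.svd(W-m0,full_matrices=False)[2][0]
        t=(W-m0)@u; r=(W-m0)@[-u[1],u[0]]
        mid=m0+u*(t.max()+t.min())/2
        wid=[np.ptp(r[t<t.min()+.012]),np.ptp(r[t>t.max()-.012])]
        print(n,k,len(xx),'mid',mid.round(4),'len',np.ptp(t).round(4),'ang',np.degrees(np.arctan2(u[1],u[0])).round(1),'endwidths(-,+)',np.round(wid,4))
c=T['top']; s=.64
for a in [(320,216),(400,212),(432,211),(480,209),(320,191),(432,187)]: print('cue',a,p2w(c,np.array(a)*s,.222).round(3))
for nm,pts in {'short':[(287,265),(352,265)],'long':[(368,265),(433,265)],'med':[(450,262),(516,262)]}.items(): print(nm,p2w(c,np.array(pts)*s,.034).round(3).tolist())
c=T['scene'];s=.64
for a in [(440,120),(490,205),(545,310),(600,410)]: print('scue',a,p2w(c,np.array(a)*s,.222).round(3))
for a in [(425,221),(472,202),(394,152),(440,133),(470,310),(520,290),(515,408),(572,385),(479,328),(532,306)]: print('tray corners z.035/.065',a,p2w(c,np.array(a)*s,.035).round(3),p2w(c,np.array(a)*s,.065).round(3))
a=cv2.resize(T['scene']['image'][60:290,190:400],None,fx=2.6,fy=2.6,interpolation=cv2.INTER_CUBIC)[:,:,::-1]
cv2.imwrite('pics/crop1.png',a)
E
```

```text
scene short 120 mid [0.4476 0.2568] len 0.0545 ang -26.5 endwidths(-,+) [0.0212 0.0123]
scene long 244 mid [0.4268 0.0053] len 0.1023 ang -152.8 endwidths(-,+) [0.0128 0.0232]
scene medium 227 mid [ 0.4697 -0.2559] len 0.0777 ang -178.9 endwidths(-,+) [0.0132 0.0222]
scene blueA 240 mid [0.3423 0.1034] len 0.1002 ang 165.0 endwidths(-,+) [0.0243 0.0133]
scene blueB 234 mid [0.328  0.2414] len 0.1015 ang -31.4 endwidths(-,+) [0.0145 0.0239]
scene blueC 291 mid [ 0.3599 -0.1241] len 0.1024 ang -108.4 endwidths(-,+) [0.0126 0.0236]
top short 59 mid [0.449  0.2546] len 0.048 ang 156.1 endwidths(-,+) [0.0089 0.0187]
top long 99 mid [0.4283 0.0047] len 0.0978 ang -152.2 endwidths(-,+) [0.0082 0.0182]
top medium 90 mid [ 0.4717 -0.2557] len 0.0714 ang -177.6 endwidths(-,+) [0.0074 0.0192]
top blueA 109 mid [0.3433 0.1024] len 0.0989 ang 164.6 endwidths(-,+) [0.0198 0.0083]
top blueB 129 mid [0.3285 0.2401] len 0.0991 ang 148.7 endwidths(-,+) [0.0213 0.0102]
top blueC 116 mid [ 0.3616 -0.1252] len 0.1002 ang 71.9 endwidths(-,+) [0.0184 0.009 ]
cue (320, 216) [[0.624 0.143 0.222]]
cue (400, 2
[... 625 characters left out ...]
06 0.035]] [[0.655 0.094 0.065]]
tray corners z.035/.065 (394, 152) [[0.584 0.241 0.035]] [[0.577 0.225 0.065]]
tray corners z.035/.065 (440, 133) [[0.67  0.244 0.035]] [[0.66  0.228 0.065]]
tray corners z.035/.065 (470, 310) [[ 0.584 -0.059  0.035]] [[ 0.577 -0.065  0.065]]
tray corners z.035/.065 (520, 290) [[ 0.67  -0.06   0.035]] [[ 0.66  -0.067  0.065]]
tray corners z.035/.065 (515, 408) [[ 0.582 -0.222  0.035]] [[ 0.575 -0.223  0.065]]
tray corners z.035/.065 (572, 385) [[ 0.676 -0.225  0.035]] [[ 0.666 -0.226  0.065]]
tray corners z.035/.065 (479, 328) [[ 0.585 -0.091  0.035]] [[ 0.578 -0.096  0.065]]
tray corners z.035/.065 (532, 306) [[ 0.676 -0.091  0.035]] [[ 0.666 -0.096  0.065]]
```

View pics/crop1.png

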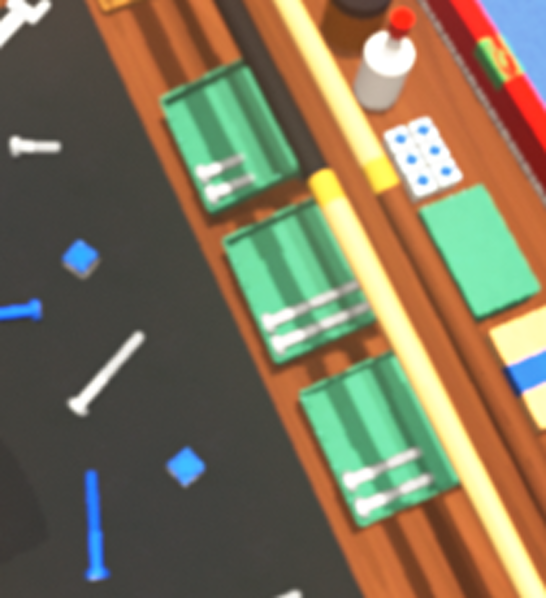

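The crop confirms it: the silver long bolt is at (105,372), with blue look-alikes at (18,312) and (95,525). The left, middle and right trays hold short, long and medium bolts. The interface can't tilt the hand, so I plan to:
1. Grip each bolt near its tip.
2. Lay it head-first over the low lip.
3. Push it in from the tip with the back of an open finger, staying in front of the cue.

I start with the medium bolt.

apply_moves([
  {"hand":0.045,"dp":[0.366,0.304,-0.09],"roll":-2.2},
  {"hand":0.045,"dp":[0.366,0.304,-0.09],"roll":-2.2},
  {"hand":0.045,"dp":[0.366,0.304,-0.09],"roll":-2.2},
  {"hand":0.045,"dp":[0.366,0.304,-0.09],"roll":-2.2},
  {"hand":0.045,"dp":[0.366,0.304,-0.09],"roll":-2.2},
  {"hand":0.045,"dp":[0.366,0.304,-0.09],"roll":-2.2},
  {"hand":0.045,"dp":[0.366,0.304,-0.09],"roll":-2.2},
  {"hand":0.045,"dp":[0.366,0.304,-0.09],"roll":-2.2},
  {"hand":0.045,"dp":[0.366,0.304,-0.09],"roll":-2.2},
  {"hand":0.045,"dp":[0.366,0.304,-0.09],"roll":-2.2},
])

```text
clock: 2.38
tool_pos: [0.4457, -0.2975, 0.1619]
tcp_rot: [0.0, 1.0, 0.018, 0.0]
ft_force: [-0.0, -0.2, 0.1]
gripper_width: 0.0451
grasp_force: 0.0
```

apply_moves([
  {"hand":0.045,"dp":[0,0,0],"roll":0},
  {"hand":0.045,"dp":[0,0,0],"roll":0},
  {"hand":0.045,"dp":[0,0,0],"roll":0},
])

```text
clock: 2.63
tool_pos: [0.4443, -0.2991, 0.162]
tcp_rot: [0.0, 1.0, 0.018, -0.0]
ft_force: [1.1, -0.5, -0.2]
gripper_width: 0.0448
grasp_force: 0.0
```

```bash
cat >> h.py <<'E'
def bolt(c,seed,z=.007,th=100,verbose=True):
    v=c['image'].min(2); p=w2p(c,[*seed,z])[0]
    N,L,st,ce=cv2.connectedComponentsWithStats((v>th).astype(np.uint8))
    for l in range(1,N):
        if st[l,4]<60: L[L==l]=0
    ys,xs=np.nonzero(L); i=np.argmin(np.hypot(xs-p[0],ys-p[1])); l=L[ys[i],xs[i]]
    yy,xx=np.nonzero(L==l); W=p2w(c,np.c_[xx,yy],z)[:,:2]; m0=W.mean(0); u=np.linalg.svd(W-m0,full_matrices=False)[2][0]
    t=(W-m0)@u; r=(W-m0)@[-u[1],u[0]]
    a,b=np.ptp(r[t<t.min()+.008]),np.ptp(r[t>t.max()-.008])
    if b>a: u=-u; t=-t
    t0,t1=t.min(),t.max(); rr=(W-m0)@[-u[1],u[0]]; sh=t>t0+.012
    A=np.polyfit(t[sh],rr[sh],1); n=np.array([-u[1],u[0]])
    tip=m0+u*t1+n*np.polyval(A,t1); ang=np.degrees(np.arctan2(u[1],u[0])+np.arctan(A[0]))
    print('px',st[l].tolist(),'tip',tip.round(4),'mid',(m0+u*(t0+t1)/2).round(4),'len',round(t1-t0,4),'h->t ang',round(ang,1),'w',round(a,4),round(b,4))
def st():
    s=get_state(); q=s['tcp_rot']; print('t',round(s['clock'],2),'pos',s['tool_pos'].round(4),'yaw',np.degrees(2*np.arctan2(q[2],q[1])).round(2),'j6',s['joint_positions'][5].round(2),'w',round(s['gripper_width'],4),'F',s['ft_force'].round(1))
E
python3 - <<'E'
from h import *
st(); c=snap('wrist','w1'); print(p2w(c,[c['cx'],c['cy']],0).round(3),np.array(c['xyz']).round(3))
bolt(c,(.471,-.256))
E
```

```text
t 2.63 pos [ 0.4443 -0.2991  0.162 ] yaw 2.11 j6 0.78 w 0.0448 F [ 1.1 -0.5 -0.2]
[[ 0.428 -0.299  0.   ]] [ 0.521 -0.296  0.297]
px [0, 0, 512, 373, 124557] tip [0.4365 0.0089] mid [ 0.4717 -0.2511] len 0.5246 h->t ang 97.7 w 0.0225 0.1105
```

View pics/w1.png

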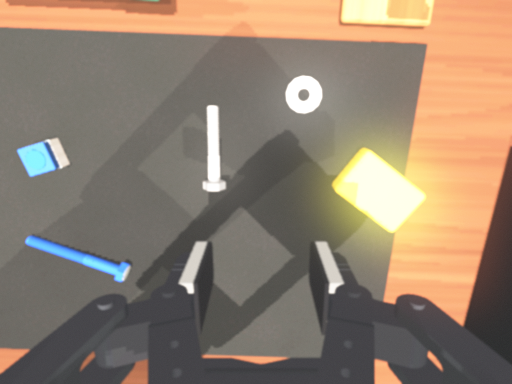

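The wrist view shows the medium bolt at (213,150) with its head toward the robot, the washer at (304,95) and the wax at (378,190).

```bash
python3 - <<'E'
from h import *
c=np.load('pics/w1.npy',allow_pickle=True).item()
for th in (150,180,210): bolt(c,(.471,-.256),th=th)
E
```

```text
px [202, 105, 24, 87, 1198] tip [ 0.5052 -0.2554] mid [ 0.4674 -0.2558] len 0.0756 h->t ang 0.7 w 0.0102 0.0207
px [203, 105, 23, 87, 1092] tip [ 0.5052 -0.2552] mid [ 0.4675 -0.2559] len 0.0755 h->t ang 1.1 w 0.0085 0.0199
px [203, 105, 22, 86, 1003] tip [ 0.5052 -0.2552] mid [ 0.4679 -0.2558] len 0.0746 h->t ang 1.1 w 0.0085 0.019
```

apply_moves([
  {"hand":0.045,"dp":[0.025,0.022,-0.03],"roll":-0.2},
  {"hand":0.045,"dp":[0.051,0.0435,-0.06],"roll":-0.2},
  {"hand":0.045,"dp":[0.051,0.0435,-0.1],"roll":-0.2},
  {"hand":0.045,"dp":[0.051,0.0435,-0.12],"roll":-0.2},
  {"hand":0.045,"dp":[0.051,0.0435,-0.12],"roll":-0.2},
  {"hand":0.045,"dp":[0.051,0.0435,-0.12],"roll":-0.2},
  {"hand":0.045,"dp":[0.051,0.0435,-0.12],"roll":-0.2},
])

```text
clock: 3.27
tool_pos: [0.4959, -0.2577, 0.0438]
tcp_rot: [0.001, 1.0, 0.008, 0.001]
ft_force: [0.4, -0.0, 1.0]
gripper_width: 0.0449
grasp_force: 0.0
```

apply_moves([
  {"hand":0.045,"dp":[-0.001,0.0025,-0.02],"roll":0},
  {"hand":0.045,"dp":[-0.001,0.0025,-0.034],"roll":0},
  {"hand":0.045,"dp":[-0.001,0.0025,-0.034],"roll":0},
  {"hand":0.045,"dp":[-0.001,0.0025,-0.034],"roll":0},
  {"hand":0.0,"dp":[-0.001,0.0025,-0.034],"roll":0},
  {"hand":0.0,"dp":[-0.001,0.0025,-0.034],"roll":0},
  {"hand":0.0,"dp":[-0.001,0.0025,-0.034],"roll":0},
  {"hand":0.0,"dp":[-0.001,0.0025,-0.034],"roll":0},
  {"hand":0.0,"dp":[-0.001,0.0025,-0.034],"roll":0},
  {"hand":0.0,"dp":[-0.001,0.0025,-0.034],"roll":0},
])

```text
clock: 4.1
tool_pos: [0.4955, -0.2539, 0.0095]
tcp_rot: [0.001, 1.0, 0.009, 0.001]
ft_force: [-0.9, 0.3, 6.2]
gripper_width: 0.0072
grasp_force: 58.8
```

apply_moves([
  {"hand":0.0,"dp":[0,0,0.03],"roll":0},
  {"hand":0.0,"dp":[0,0,0.06],"roll":0},
  {"hand":0.0,"dp":[-0.01,0.04,0.1],"roll":1.4},
  {"hand":0.0,"dp":[-0.025,0.08,0.12],"roll":2.8},
  {"hand":0.0,"dp":[-0.025,0.121,0.12],"roll":4.2},
  {"hand":0.0,"dp":[-0.025,0.121,0.12],"roll":5.6},
  {"hand":0.0,"dp":[-0.025,0.121,0.12],"roll":7.0},
  {"hand":0.0,"dp":[-0.025,0.121,0.12],"roll":8.4},
  {"hand":0.0,"dp":[-0.025,0.121,0.12],"roll":9.8},
  {"hand":0.0,"dp":[-0.025,0.121,0.12],"roll":11.2},
])

```text
clock: 4.93
tool_pos: [0.4691, -0.1314, 0.128]
tcp_rot: [-0.0, 0.877, 0.481, 0.0]
ft_force: [-0.1, 0.3, -0.3]
gripper_width: 0.0068
grasp_force: 58.6
```

apply_moves([
  {"hand":0.0,"dp":[0,0,0],"roll":12},
  {"hand":0.0,"dp":[0,0,0],"roll":12},
  {"hand":0.0,"dp":[0,0,0],"roll":12},
  {"hand":0.0,"dp":[0,0,0],"roll":12},
  {"hand":0.0,"dp":[0,0,0],"roll":12},
  {"hand":0.0,"dp":[0,0,0],"roll":12},
  {"hand":0.0,"dp":[0,0,0],"roll":12},
  {"hand":0.0,"dp":[0,0,0],"roll":12},
  {"hand":0.0,"dp":[0,0,0],"roll":12},
])

```text
clock: 5.68
tool_pos: [0.469, -0.1317, 0.1278]
tcp_rot: [-0.0, 0.52, 0.854, 0.0]
ft_force: [1.1, -0.2, -0.2]
gripper_width: 0.0072
grasp_force: 58.9
```

apply_moves([
  {"hand":0.0,"dp":[0,0,0],"roll":12.6},
  {"hand":0.0,"dp":[0,0,0],"roll":12.6},
  {"hand":0.0,"dp":[0,0,0],"roll":12.6},
  {"hand":0.0,"dp":[0,0,0],"roll":12.6},
  {"hand":0.0,"dp":[0,0,0],"roll":12.6},
  {"hand":0.0,"dp":[0,0,0],"roll":12.6},
  {"hand":0.0,"dp":[0,0,0],"roll":12.6},
  {"hand":0.0,"dp":[0,0,0],"roll":12.6},
  {"hand":0.0,"dp":[0,0,0],"roll":12.6},
  {"hand":0.0,"dp":[0,0,0],"roll":12.6},
])

```text
clock: 6.52
tool_pos: [0.4691, -0.1317, 0.1278]
tcp_rot: [-0.0, -0.001, 1.0, 0.0]
ft_force: [0.6, -0.0, -1.0]
gripper_width: 0.0071
grasp_force: 58.9
```

```bash
python3 - <<'E'
from h import *
st(); c=snap('wrist','w2'); st(); print(w2p(c,[[.5825,-.133,.034],[.5825,-.07,.034],[.614,-.133,.222],[.614,0,.222],[.614,-.24,.222]]).round(0).tolist())
E
```

```text
t 6.52 pos [ 0.4691 -0.1317  0.1278] yaw 180.15 j6 -2.03 w 0.0071 F [ 0.6 -0.  -1. ]
t 6.57 pos [ 0.4691 -0.1317  0.1278] yaw 179.94 j6 -2.02 w 0.0074 F [-1.2 -0.4 -0.5]
[[258.0, 330.0], [335.0, 330.0], [254.0, 818.0], [667.0, 812.0], [-81.0, 815.0]]
```

View pics/w2.png

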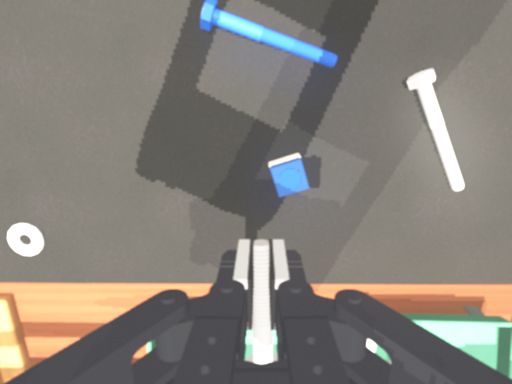

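The medium bolt is held at its tip, (260,242), with the head at (262,355) pointing toward the trays. The long tray's front edge shows at about (450,318), so I measure the lip there.

```bash
python3 - <<'E'
from h import *
c=np.load('pics/w2.npy',allow_pickle=True).item(); h=cv2.cvtColor(c['image'],cv2.COLOR_RGB2HSV)
g=(h[:,:,0]>60)&(h[:,:,0]<95)&(h[:,:,1]>60)
for x in (160,180,375,400,420,440,460,480,500):
    r=np.nonzero(g[250:,x])[0]
    if len(r): print(x,r[0]+250,p2w(c,[x,r[0]+250],.034).round(4)[0],c['image'][r[0]+247:r[0]+256,x].tolist()[::3])
r,cc=np.nonzero(g); print(cc[(r>310)].min(),cc[r>310].max())
k=np.nonzero(g[335])[0]; print(k[:5],k[-5:])
E
```

```text
420 315 [ 0.5677 -0.002   0.034 ] [[155, 109, 84], [96, 138, 112], [96, 140, 115]]
440 315 [0.5677 0.0142 0.034 ] [[156, 109, 82], [104, 137, 111], [94, 139, 112]]
460 316 [0.5686 0.0307 0.034 ] [[156, 114, 87], [101, 143, 115], [98, 144, 114]]
480 316 [0.5686 0.047  0.034 ] [[127, 126, 119], [102, 139, 114], [98, 141, 114]]
500 318 [0.5706 0.0637 0.034 ] [[247, 178, 131], [105, 143, 116], [113, 169, 134]]
147 511
[245 246 276 435 436] [507 508 509 510 511]
```

The first green pixel is the lip's base, at x≈0.5795, z≈0.019. That puts the lip top at x≈0.577–0.579, which agrees with the top view. I now move in, staying clear of the cue.

apply_moves([
  {"hand":0.0,"dp":[0.02,-0.001,-0.03],"roll":0},
  {"hand":0.0,"dp":[0.05,-0.001,-0.05],"roll":0},
  {"hand":0.0,"dp":[0.07,-0.001,-0.055],"roll":0},
  {"hand":0.0,"dp":[0.085,-0.001,-0.055],"roll":0},
  {"hand":0.0,"dp":[0.091,-0.001,-0.055],"roll":0},
  {"hand":0.0,"dp":[0.091,-0.001,-0.065],"roll":0},
  {"hand":0.0,"dp":[0.091,-0.001,-0.075],"roll":0},
  {"hand":0.0,"dp":[0.091,-0.001,-0.075],"roll":0},
  {"hand":0.0,"dp":[0.091,-0.001,-0.075],"roll":0},
])

```text
clock: 7.32
tool_pos: [0.558, -0.1323, 0.0514]
tcp_rot: [-0.002, -0.0, 1.0, 0.001]
ft_force: [0.6, 0.3, -0.9]
gripper_width: 0.0073
grasp_force: 58.9
```

```bash
python3 - <<'E'
from h import *
st(); c=snap('scene','s2'); t=snap('top','t2')
a=cv2.resize(c['image'][170:300,260:400],None,fx=3,fy=3,interpolation=cv2.INTER_CUBIC)
b=cv2.resize(t['image'][100:230,240:380],None,fx=2.6,fy=3,interpolation=cv2.INTER_CUBIC)
cv2.imwrite('pics/c2.png',np.hstack([a[:390],b[:390]])[:,:,::-1])
E
```

```text
t 7.32 pos [ 0.558  -0.1323  0.0514] yaw 180.01 j6 -1.95 w 0.0073 F [ 0.6  0.3 -0.9]
```

View pics/c2.png

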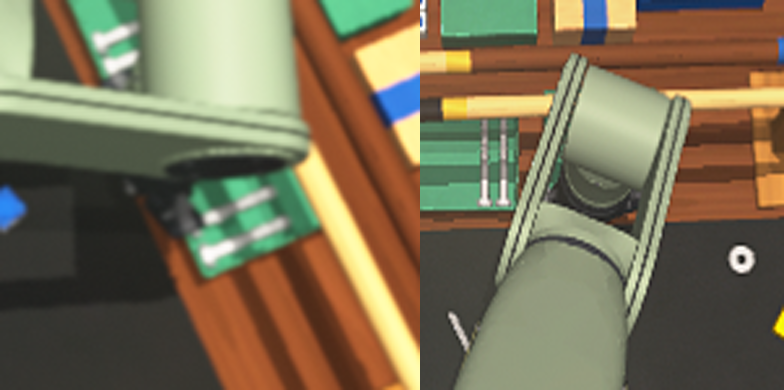

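The arm's fork hangs over the cue but with no force reading. I lower a little, release and back out.

apply_moves([
  {"hand":0.0,"dp":[0.001,0,-0.003],"roll":0},
  {"hand":0.0,"dp":[0.001,0,-0.005],"roll":0},
  {"hand":0.0,"dp":[0.001,0,-0.005],"roll":0},
  {"hand":0.0,"dp":[0.001,0,-0.005],"roll":0},
])

```text
clock: 7.75
tool_pos: [0.5612, -0.1329, 0.048]
tcp_rot: [-0.0, -0.0, 1.0, -0.0]
ft_force: [-0.5, -0.1, -0.7]
gripper_width: 0.0068
grasp_force: 58.9
```

apply_moves([
  {"hand":0.012,"dp":[0,0,0],"roll":0},
  {"hand":0.018,"dp":[0,0,0],"roll":0},
  {"hand":0.026,"dp":[0,0,0],"roll":0},
  {"hand":0.026,"dp":[0,0,0],"roll":0},
  {"hand":0.026,"dp":[0,0,0],"roll":0},
  {"hand":0.03,"dp":[-0.03,0,0.0],"roll":0},
  {"hand":0.04,"dp":[-0.07,0,0.01],"roll":0},
  {"hand":0.06,"dp":[-0.1,0,0.04],"roll":-1.4},
  {"hand":0.085,"dp":[-0.12,0,0.07],"roll":-2.8},
  {"hand":0.085,"dp":[-0.12,0,0.07],"roll":-4.2},
])

```text
clock: 8.58
tool_pos: [0.4409, -0.1339, 0.1225]
tcp_rot: [0.003, 0.185, 0.983, -0.001]
ft_force: [2.7, 0.7, 0.1]
gripper_width: 0.0744
grasp_force: 0.0
```

```bash
python3 - <<'E'
from h import *
st(); c=snap('scene','s3'); t=snap('top','t3'); w=snap('wrist','w3')
a=cv2.resize(c['image'][190:280,290:390],(400,390),interpolation=cv2.INTER_CUBIC)
b=cv2.resize(w['image'],(400,390))
cv2.imwrite('pics/c3.png',np.hstack([a,b])[:,:,::-1])
E
```

```text
t 8.58 pos [ 0.4409 -0.1339  0.1225] yaw 158.65 j6 -1.68 w 0.0744 F [2.7 0.7 0.1]
```

View pics/c3.png

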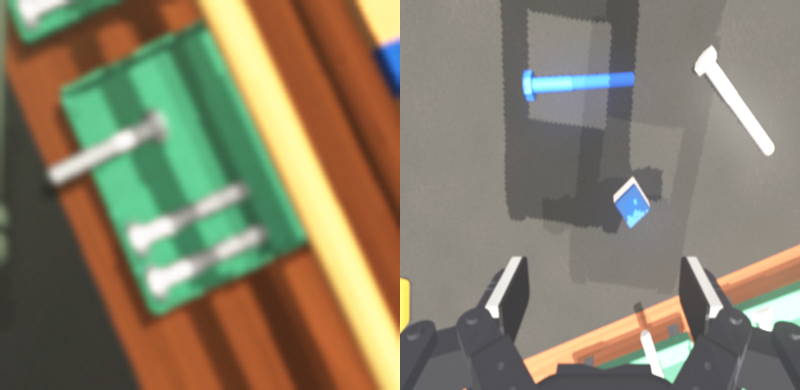

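The medium bolt now lies over the lip of the right tray, head inside at (155,125) and tip at (55,175) in the left half. Next I turn the open hand so its finger line runs along x and push the tip in.

apply_moves([
  {"hand":0.0854,"dp":[0.042,0.0005,-0.03],"roll":-13.8},
  {"hand":0.0854,"dp":[0.042,0.0005,-0.03],"roll":-13.8},
  {"hand":0.0854,"dp":[0.042,0.0005,-0.03],"roll":-13.8},
  {"hand":0.0854,"dp":[0.042,0.0005,-0.03],"roll":-13.8},
  {"hand":0.0854,"dp":[0.042,0.0005,-0.03],"roll":-13.8},
  {"hand":0.0854,"dp":[0.042,0.0005,-0.03],"roll":-13.8},
  {"hand":0.0854,"dp":[0.042,0.0005,-0.03],"roll":-13.8},
  {"hand":0.0854,"dp":[0.042,0.0005,-0.03],"roll":-13.8},
  {"hand":0.0854,"dp":[0.042,0.0005,-0.03],"roll":-13.8},
  {"hand":0.0854,"dp":[0.042,0.0005,-0.03],"roll":-13.8},
])

```text
clock: 9.57
tool_pos: [0.483, -0.1319, 0.0863]
tcp_rot: [-0.001, 0.707, 0.707, -0.0]
ft_force: [0.1, -0.0, 0.2]
gripper_width: 0.0851
grasp_force: 0.0
```

```bash
python3 - <<'E'
from h import *
st(); w=snap('wrist','w4')
E
```

```text
t 9.57 pos [ 0.483  -0.1319  0.0863] yaw 89.96 j6 -0.44 w 0.0851 F [ 0.1 -0.   0.2]
```

View pics/w4.png

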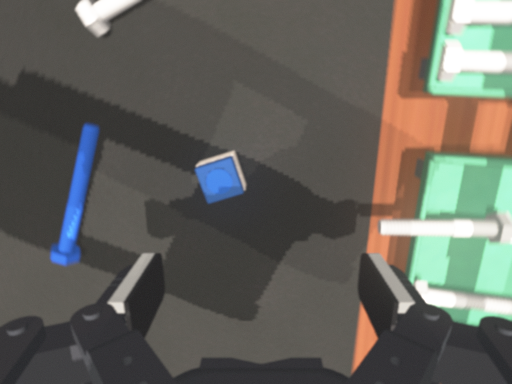

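This view shows the bolt tip at (383,228), its shank running to (500,228), and the right finger at (385,270). Now I measure the bolt line and the tip.

```bash
python3 - <<'E'
from h import *
c=np.load('pics/w4.npy',allow_pickle=True).item()
print(p2w(c,[[381,228],[440,228],[490,228]],.037).round(4).tolist())
print('lip top',p2w(c,[[414,260],[428,155],[430,95],[446,0]],.034).round(4).tolist())
for z in (.085,.09,.095): print(z,p2w(c,[[360,254],[384,254],[162,254]],z).round(4).tolist())
E
```

```text
[[0.5543, -0.1344, 0.037], [0.5894, -0.1344, 0.037], [0.6192, -0.1344, 0.037]]
lip top [[0.5784, -0.1573, 0.034], [0.5773, -0.0911, 0.034], [0.5736, -0.0585, 0.034], [0.5748, -0.0132, 0.034]]
0.085 [[0.5278, -0.1264, 0.085], [0.5386, -0.1264, 0.085], [0.4385, -0.1265, 0.085]]
0.09 [[0.5261, -0.1237, 0.09], [0.5365, -0.1237, 0.09], [0.4401, -0.1238, 0.09]]
0.095 [[0.5245, -0.1211, 0.095], [0.5345, -0.1211, 0.095], [0.4418, -0.1212, 0.095]]
```

apply_moves([
  {"hand":0.0854,"dp":[0,-0.0025,-0.03],"roll":0},
  {"hand":0.0854,"dp":[0,-0.0025,-0.054],"roll":0},
  {"hand":0.0854,"dp":[0,-0.0025,-0.054],"roll":0},
  {"hand":0.0854,"dp":[0.008,-0.0025,-0.054],"roll":0},
  {"hand":0.0854,"dp":[0.015,-0.0025,-0.054],"roll":0},
  {"hand":0.0854,"dp":[0.02,-0.0025,-0.054],"roll":0},
  {"hand":0.0854,"dp":[0.025,-0.0025,-0.054],"roll":0},
  {"hand":0.0854,"dp":[0.03,-0.0025,-0.054],"roll":0},
  {"hand":0.0854,"dp":[0.034,-0.0025,-0.054],"roll":0},
  {"hand":0.0854,"dp":[0.034,-0.0025,-0.054],"roll":0},
])

```text
clock: 10.45
tool_pos: [0.5189, -0.1353, 0.0348]
tcp_rot: [0.001, 0.707, 0.708, 0.0]
ft_force: [-0.0, 0.8, -0.1]
gripper_width: 0.0854
grasp_force: 0.0
```

```bash
python3 - <<'E'
from h import *
st(); w=snap('wrist','w5')
cv2.imwrite('pics/w5c.png',cv2.resize(w['image'][130:384,300:],(636,762))[:600,:,::-1])
E
```

```text
t 10.45 pos [ 0.5189 -0.1353  0.0348] yaw 90.09 j6 -0.42 w 0.0854 F [-0.   0.8 -0.1]
```

View pics/w5c.png

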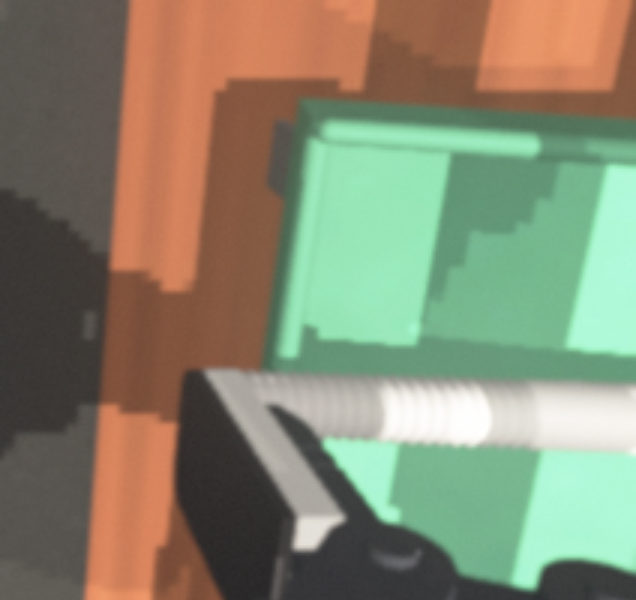

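The finger's back is at the bolt tip, (255,400) in the crop, and the bolt has moved with it. I push on over the lip.

apply_moves([
  {"hand":0.0854,"dp":[0.002,0,-0.003],"roll":0},
  {"hand":0.0854,"dp":[0.005,0,-0.003],"roll":0},
  {"hand":0.0854,"dp":[0.008,0,-0.003],"roll":0},
  {"hand":0.0854,"dp":[0.011,0,-0.003],"roll":0},
  {"hand":0.0854,"dp":[0.014,0,-0.002],"roll":0},
  {"hand":0.0854,"dp":[0.017,0,-0.002],"roll":0},
  {"hand":0.0854,"dp":[0.019,0,-0.002],"roll":0},
  {"hand":0.0854,"dp":[0.019,0,-0.002],"roll":0},
])

```text
clock: 11.17
tool_pos: [0.5369, -0.135, 0.0318]
tcp_rot: [0.0, 0.707, 0.707, 0.0]
ft_force: [-0.2, -0.5, 0.0]
gripper_width: 0.0857
grasp_force: 0.0
```

apply_moves([
  {"hand":0.0854,"dp":[0,0,0.01],"roll":0},
  {"hand":0.0854,"dp":[-0.02,0,0.03],"roll":0},
  {"hand":0.0854,"dp":[-0.05,0.02,0.06],"roll":0},
  {"hand":0.08,"dp":[-0.06,0.05,0.1],"roll":-1.4},
  {"hand":0.07,"dp":[-0.06,0.08,0.13],"roll":-2.8},
  {"hand":0.06,"dp":[-0.06,0.11,0.13],"roll":-4.2},
  {"hand":0.05,"dp":[-0.06,0.13,0.13],"roll":-5.6},
  {"hand":0.045,"dp":[-0.06,0.14,0.13],"roll":-7},
  {"hand":0.045,"dp":[-0.06,0.14,0.13],"roll":-8.4},
  {"hand":0.045,"dp":[-0.06,0.14,0.13],"roll":-9.8},
])

```text
clock: 12.0
tool_pos: [0.4765, 0.0061, 0.163]
tcp_rot: [0.0, 0.937, 0.349, 0.001]
ft_force: [-0.1, -0.2, -0.5]
gripper_width: 0.0448
grasp_force: 0.0
```

```bash
python3 - <<'E'
from h import *
st(); c=snap('scene','s6'); w=snap('wrist','w6')
a=cv2.resize(c['image'][190:280,290:390],(400,390),interpolation=cv2.INTER_CUBIC)
b=cv2.resize(w['image'],(400,390))
cv2.imwrite('pics/c6.png',np.hstack([a,b])[:,:,::-1])
for th in (150,180,210): bolt(w,(.4275,.005),th=th)
E
```

```text
t 12.0 pos [0.4765 0.0061 0.163 ] yaw 40.85 j6 0.69 w 0.0448 F [-0.1 -0.2 -0.5]
px [213, 169, 29, 102, 1057] tip [0.4685 0.0271] mid [0.4229 0.0025] len 0.1035 h->t ang 28.0 w 0.0084 0.015
px [213, 170, 28, 101, 879] tip [0.4678 0.0267] mid [0.4227 0.0024] len 0.1026 h->t ang 28.0 w 0.0067 0.0141
px [225, 171, 13, 54, 120] tip [0.421  0.0018] mid [0.444 0.014] len 0.0522 h->t ang -152.2 w 0.0026 0.0022
```

View pics/c6.png

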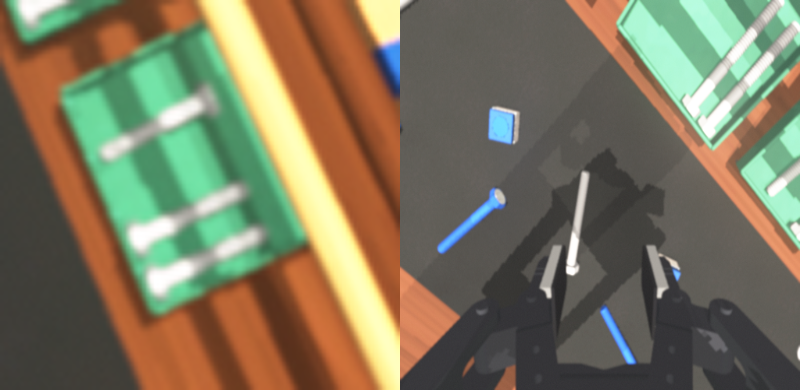

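The medium bolt lies flat in its tray along the slope, from (105,152) to (210,95) in the left half. The right half shows the long silver bolt with its tip at (585,175) and head at (572,268), and the blue ones well apart. Now I take the long bolt.

apply_moves([
  {"hand":0.045,"dp":[-0.0185,0.0153,-0.03],"roll":-1.3},
  {"hand":0.045,"dp":[-0.0185,0.0153,-0.06],"roll":-2.6},
  {"hand":0.045,"dp":[-0.0185,0.0153,-0.09],"roll":-2.6},
  {"hand":0.045,"dp":[-0.0185,0.0153,-0.12],"roll":-2.6},
  {"hand":0.045,"dp":[-0.0185,0.0153,-0.12],"roll":-2.6},
  {"hand":0.045,"dp":[-0.0185,0.0153,-0.12],"roll":-2.6},
  {"hand":0.045,"dp":[-0.0185,0.0153,-0.12],"roll":-2.6},
])

```text
clock: 12.68
tool_pos: [0.4592, 0.02, 0.0434]
tcp_rot: [0.0, 0.97, 0.243, 0.001]
ft_force: [0.6, 0.3, 0.5]
gripper_width: 0.0452
grasp_force: 0.0
```

```bash
python3 - <<'E'
from h import *
st()
w=snap('wrist','w7')
for th in (150,180): bolt(w,(.45,.018),th=th)
E
```

```text
t 12.68 pos [0.4592 0.02   0.0434] yaw 28.14 j6 0.93 w 0.0452 F [0.6 0.3 0.5]
px [242, 211, 33, 154, 2700] tip [0.4697 0.0275] mid [0.4238 0.0032] len 0.1039 h->t ang 27.9 w 0.0083 0.0203
px [242, 214, 33, 151, 2303] tip [0.4682 0.0266] mid [0.4231 0.0028] len 0.1022 h->t ang 27.8 w 0.0077 0.0202
```

apply_moves([
  {"hand":0.045,"dp":[-0.001,0.0015,-0.02],"roll":0},
  {"hand":0.045,"dp":[-0.001,0.0015,-0.034],"roll":0},
  {"hand":0.045,"dp":[-0.001,0.0015,-0.034],"roll":0},
  {"hand":0.045,"dp":[-0.001,0.0015,-0.034],"roll":0},
  {"hand":0.0,"dp":[-0.001,0.0015,-0.034],"roll":0},
  {"hand":0.0,"dp":[-0.001,0.0015,-0.034],"roll":0},
  {"hand":0.0,"dp":[-0.001,0.0015,-0.034],"roll":0},
  {"hand":0.0,"dp":[-0.001,0.0015,-0.034],"roll":0},
  {"hand":0.0,"dp":[-0.001,0.0015,-0.034],"roll":0},
  {"hand":0.0,"dp":[-0.001,0.0015,-0.034],"roll":0},
])

```text
clock: 13.57
tool_pos: [0.4581, 0.0217, 0.0092]
tcp_rot: [0.0, 0.97, 0.243, 0.001]
ft_force: [-0.5, 0.0, 6.7]
gripper_width: 0.0068
grasp_force: 58.8
```

apply_moves([
  {"hand":0.0,"dp":[0,0,0.03],"roll":0},
  {"hand":0.0,"dp":[0,0,0.06],"roll":0},
  {"hand":0.0,"dp":[0,0.005,0.1],"roll":1.4},
  {"hand":0.0,"dp":[0,0.01,0.12],"roll":2.8},
  {"hand":0.0,"dp":[0,0.01,0.12],"roll":4.2},
  {"hand":0.0,"dp":[0,0.01,0.12],"roll":5.6},
  {"hand":0.0,"dp":[0,0.01,0.12],"roll":7.0},
  {"hand":0.0,"dp":[0,0.01,0.12],"roll":8.4},
  {"hand":0.0,"dp":[0,0.01,0.12],"roll":9.8},
  {"hand":0.0,"dp":[0,0.01,0.12],"roll":11.0},
])

```text
clock: 14.4
tool_pos: [0.4564, 0.0319, 0.1278]
tcp_rot: [-0.0, 0.747, 0.665, -0.0]
ft_force: [-0.1, -0.1, -0.5]
gripper_width: 0.007
grasp_force: 58.7
```

apply_moves([
  {"hand":0.0,"dp":[0,0,0],"roll":12},
  {"hand":0.0,"dp":[0,0,0],"roll":12},
  {"hand":0.0,"dp":[0,0,0],"roll":12},
  {"hand":0.0,"dp":[0,0,0],"roll":12},
  {"hand":0.0,"dp":[0,0,0],"roll":12},
  {"hand":0.0,"dp":[0,0,0],"roll":12},
  {"hand":0.0,"dp":[0,0,0],"roll":12},
  {"hand":0.0,"dp":[0,0,0],"roll":12},
  {"hand":0.0,"dp":[0,0,0],"roll":12},
  {"hand":0.0,"dp":[0,0,0],"roll":12},
])

```text
clock: 15.23
tool_pos: [0.4564, 0.0319, 0.1277]
tcp_rot: [-0.0, 0.316, 0.949, -0.0]
ft_force: [-0.3, 0.7, -0.4]
gripper_width: 0.007
grasp_force: 58.7
```

apply_moves([
  {"hand":0.0,"dp":[0,0,0],"roll":7.4},
  {"hand":0.0,"dp":[0,0,0],"roll":7.4},
  {"hand":0.0,"dp":[0,0,0],"roll":7.4},
  {"hand":0.0,"dp":[0,0,0],"roll":7.4},
  {"hand":0.0,"dp":[0,0,0],"roll":7.4},
  {"hand":0.0,"dp":[0,0,0],"roll":7.4},
  {"hand":0.0,"dp":[0,0,0],"roll":7.4},
])

```text
clock: 15.82
tool_pos: [0.4566, 0.0319, 0.1278]
tcp_rot: [-0.0, 0.001, 1.0, 0.0]
ft_force: [-0.9, 0.5, -0.5]
gripper_width: 0.0072
grasp_force: 58.7
```

```bash
python3 - <<'E'
from h import *
st()
w=snap('wrist','w8'); s=np.array(get_state()['tool_pos'])
for th in (130,160): bolt(w,(s[0]+.02,s[1]),z=s[2]-.003,th=th)
E
```

```text
t 15.82 pos [0.4566 0.0319 0.1278] yaw 179.91 j6 -1.69 w 0.0072 F [-0.9  0.5 -0.5]
px [244, 234, 34, 131, 2724] tip [0.4427 0.0326] mid [0.4791 0.0325] len 0.0728 h->t ang 179.9 w 0.0081 0.0168
px [245, 235, 33, 130, 2559] tip [0.4432 0.0324] mid [0.4793 0.0324] len 0.0723 h->t ang -179.9 w 0.0073 0.0163
```

```bash
python3 - <<'E'
from h import *
for n in ('w2','w8'):
    c=np.load(f'pics/{n}.npy',allow_pickle=True).item(); v=c['image'].min(2)
    print(n,[(r,*(lambda k:(k.min(),k.max(),len(k)) if len(k) else ())(200+np.nonzero(v[r,200:320]>140)[0])) for r in range(228,384,8)])
    for r in (340,356,362,366,370,376): print(r,c['image'][r,236:290:6].tolist())
E
```

```text
w2 [(228,), (236,), (244, np.int64(237), np.int64(284), 42), (252, np.int64(237), np.int64(285), 43), (260, np.int64(235), np.int64(286), 44), (268, np.int64(234), np.int64(287), 45), (276, np.int64(233), np.int64(288), 45), (284, np.int64(200), np.int64(279), 39), (292, np.int64(200), np.int64(269), 23), (300, np.int64(253), np.int64(269), 17), (308, np.int64(253), np.int64(269), 17), (316, np.int64(252), np.int64(270), 19), (324, np.int64(252), np.int64(270), 19), (332, np.int64(246), np.int64(275), 30), (340, np.int64(245), np.int64(276), 32), (348, np.int64(246), np.int64(275), 30), (356, np.int64(246), np.int64(277), 32), (364, np.int64(258), np.int64(265), 8), (372,), (380,)]
340 [[72, 72, 75], [87, 84, 90], [238, 255, 254], [255, 255, 255], [251, 250, 247], [253, 251, 249], [236, 255, 247], [89, 103, 96], [71, 69, 73]]
356 [[86, 85, 89], [76, 74, 79], [186, 234, 204], [255, 255, 255], [255, 255, 255], [255, 255, 255], [253, 251, 249], [103, 104, 104], [84, 83, 88]]
362 [[77, 76, 79], [77, 76, 80], [95, 94, 96], [249, 244, 240], [255, 255, 255], [255, 255, 255], [155, 150, 147]
[... 1279 characters left out ...]
, [69, 67, 71]]
356 [[86, 85, 90], [74, 74, 78], [236, 255, 254], [255, 255, 255], [255, 255, 255], [255, 255, 255], [241, 255, 252], [96, 128, 112], [83, 82, 86]]
362 [[75, 75, 79], [78, 76, 80], [86, 102, 95], [253, 250, 245], [255, 255, 255], [255, 255, 255], [114, 133, 121], [76, 76, 81], [77, 75, 80]]
366 [[76, 76, 80], [76, 76, 80], [76, 76, 80], [77, 75, 79], [73, 72, 77], [75, 74, 78], [75, 76, 79], [76, 76, 80], [77, 75, 80]]
370 [[70, 69, 71], [70, 70, 73], [69, 69, 73], [70, 70, 72], [68, 68, 70], [69, 69, 72], [71, 71, 74], [68, 69, 71], [69, 69, 73]]
376 [[77, 76, 80], [78, 77, 81], [77, 76, 81], [78, 77, 82], [75, 75, 79], [78, 76, 81], [77, 75, 80], [75, 75, 79], [78, 77, 81]]
```

The bolt's width profile matches the medium's: level to slightly head-up. I place it the same way.

apply_moves([
  {"hand":0.0,"dp":[0.02,0,-0.025],"roll":0},
  {"hand":0.0,"dp":[0.05,0,-0.05],"roll":0},
  {"hand":0.0,"dp":[0.075,0,-0.055],"roll":0},
  {"hand":0.0,"dp":[0.095,0,-0.055],"roll":0},
  {"hand":0.0,"dp":[0.103,0,-0.055],"roll":0},
  {"hand":0.0,"dp":[0.104,0,-0.065],"roll":0},
  {"hand":0.0,"dp":[0.104,0,-0.075],"roll":0},
  {"hand":0.0,"dp":[0.104,0,-0.075],"roll":0},
  {"hand":0.0,"dp":[0.104,0,-0.078],"roll":0},
  {"hand":0.0,"dp":[0.104,0,-0.078],"roll":0},
])

```text
clock: 16.7
tool_pos: [0.5591, 0.032, 0.0491]
tcp_rot: [-0.001, -0.001, 1.0, 0.0]
ft_force: [-0.1, 0.2, -0.6]
gripper_width: 0.0072
grasp_force: 58.7
```

apply_moves([
  {"hand":0.0,"dp":[0,0,-0.002],"roll":0},
  {"hand":0.0,"dp":[0,0,-0.002],"roll":0},
  {"hand":0.012,"dp":[0,0,-0.002],"roll":0},
  {"hand":0.018,"dp":[0,0,-0.002],"roll":0},
  {"hand":0.026,"dp":[0,0,-0.002],"roll":0},
  {"hand":0.026,"dp":[0,0,-0.002],"roll":0},
  {"hand":0.026,"dp":[0,0,-0.002],"roll":0},
  {"hand":0.03,"dp":[-0.03,0,0],"roll":0},
  {"hand":0.04,"dp":[-0.06,0,0.02],"roll":0},
  {"hand":0.06,"dp":[-0.077,0,0.045],"roll":-1.4},
])

```text
clock: 17.53
tool_pos: [0.4782, 0.0324, 0.0923]
tcp_rot: [-0.005, 0.061, 0.998, 0.0]
ft_force: [0.2, -0.4, -0.2]
gripper_width: 0.0507
grasp_force: 0.0
```

apply_moves([
  {"hand":0.0854,"dp":[0,0,0],"roll":-12},
  {"hand":0.0854,"dp":[0,0,0],"roll":-12},
  {"hand":0.0854,"dp":[0,0,0],"roll":-12},
  {"hand":0.0854,"dp":[0,0,0],"roll":-12},
  {"hand":0.0854,"dp":[0,0,0],"roll":-12},
  {"hand":0.0854,"dp":[0,0,0],"roll":-12},
  {"hand":0.0854,"dp":[0,0,0],"roll":-12},
  {"hand":0.0854,"dp":[0,0,0],"roll":-12},
  {"hand":0.0854,"dp":[0,0,0],"roll":-12},
])

```text
clock: 18.28
tool_pos: [0.4839, 0.0319, 0.0951]
tcp_rot: [0.0, 0.553, 0.833, 0.0]
ft_force: [-0.1, -0.3, -0.4]
gripper_width: 0.0853
grasp_force: 0.0
```

apply_moves([
  {"hand":0.0854,"dp":[0,0,0],"roll":-4.6},
  {"hand":0.0854,"dp":[0,0,0],"roll":-4.6},
  {"hand":0.0854,"dp":[0,0,0],"roll":-4.6},
  {"hand":0.0854,"dp":[0,0,0],"roll":-4.6},
  {"hand":0.0854,"dp":[0,0,0],"roll":-4.6},
])

```text
clock: 18.7
tool_pos: [0.4839, 0.0318, 0.0951]
tcp_rot: [0.0, 0.707, 0.707, 0.0]
ft_force: [0.0, -0.2, 0.1]
gripper_width: 0.0856
grasp_force: 0.0
```

```bash
python3 - <<'E'
from h import *
st()
w=snap('wrist','w9')
for th in (140,170,200): bolt(w,(.575,.032),z=.037,th=th)
E
```

```text
t 18.7 pos [0.4839 0.0318 0.0951] yaw 90.06 j6 -0.11 w 0.0856 F [ 0.  -0.2  0.1]
px [367, 148, 145, 167, 10583] tip [0.5658 0.0674] mid [0.6063 0.0143] len 0.1336 h->t ang 127.2 w 0.0186 0.0192
px [368, 211, 144, 95, 6113] tip [ 0.6564 -0.0258] mid [0.6058 0.0088] len 0.1225 h->t ang -34.6 w 0.0104 0.0102
px [371, 212, 141, 20, 1846] tip [0.5515 0.0326] mid [0.5962 0.0305] len 0.0897 h->t ang 177.5 w 0.0076 0.0103
```

Long bolt's tip is at (0.5515, 0.0326), lying over the lip as intended. I push it in.

apply_moves([
  {"hand":0.0854,"dp":[0,0.0005,-0.03],"roll":0},
  {"hand":0.0854,"dp":[0,0.0005,-0.06],"roll":0},
  {"hand":0.0854,"dp":[0,0.0005,-0.0645],"roll":0},
  {"hand":0.0854,"dp":[0.005,0.0005,-0.0645],"roll":0},
  {"hand":0.0854,"dp":[0.012,0.0005,-0.0645],"roll":0},
  {"hand":0.0854,"dp":[0.018,0.0005,-0.0645],"roll":0},
  {"hand":0.0854,"dp":[0.024,0.0005,-0.0645],"roll":0},
  {"hand":0.0854,"dp":[0.03,0.0005,-0.0645],"roll":0},
  {"hand":0.0854,"dp":[0.034,0.0005,-0.0645],"roll":0},
  {"hand":0.0854,"dp":[0.034,0.0005,-0.0645],"roll":0},
])

```text
clock: 19.58
tool_pos: [0.5199, 0.0322, 0.0315]
tcp_rot: [0.001, 0.707, 0.708, 0.001]
ft_force: [0.2, -0.4, 1.8]
gripper_width: 0.0857
grasp_force: 0.6
```

```bash
python3 - <<'E'
from h import *
st()
w=snap('wrist','w10'); v=w['image'].min(2)
for th in (180,200): bolt(w,(.6,.032),z=.037,th=th)
E
```

```text
t 19.58 pos [0.5199 0.0322 0.0315] yaw 90.08 j6 -0.11 w 0.0857 F [ 0.2 -0.4  1.8]
px [403, 269, 109, 50, 2766] tip [0.5812 0.0312] mid [0.6097 0.0254] len 0.0582 h->t ang 170.0 w 0.0071 0.0146
px [428, 270, 84, 25, 1442] tip [0.6327 0.0251] mid [0.6131 0.0273] len 0.0394 h->t ang -6.4 w 0.0098 0.0086
```

```bash
python3 - <<'E'
from h import *
w=np.load('pics/w10.npy',allow_pickle=True).item(); im=w['image']
print(w2p(w,[[.5515,.0326,.037],[.572,.0322,.037],[.59,.0326,.037],[.572,.0432,.037],[.58,.06,.034]]).round(0).tolist())
for r in (262,268,274,280,288,296,304,312): print(r,im[r,340:440:6].tolist())
E
```

```text
[[333.0, 272.0], [380.0, 273.0], [421.0, 272.0], [383.0, 250.0], [403.0, 211.0]]
262 [[133, 85, 64], [129, 82, 61], [135, 89, 67], [123, 82, 62], [56, 55, 51], [62, 62, 58], [202, 198, 188], [203, 199, 189], [112, 160, 129], [107, 162, 128], [108, 163, 129], [109, 166, 132], [109, 164, 130], [107, 163, 129], [111, 168, 133], [111, 168, 133], [115, 170, 135]]
268 [[134, 86, 64], [131, 85, 64], [136, 89, 66], [119, 79, 60], [59, 57, 52], [58, 57, 54], [102, 101, 96], [202, 199, 189], [199, 196, 186], [68, 72, 69], [168, 164, 159], [181, 178, 170], [183, 179, 172], [177, 175, 168], [167, 165, 158], [168, 168, 159], [170, 174, 163]]
274 [[218, 136, 97], [211, 130, 93], [133, 86, 63], [103, 71, 58], [57, 53, 52], [57, 53, 51], [59, 57, 54], [172, 167, 160], [190, 186, 179], [160, 158, 152], [71, 75, 72], [194, 189, 183], [205, 201, 192], [210, 206, 198], [212, 208, 199], [215, 210, 201], [241, 238, 233]]
280 [[217, 135, 96], [213, 133, 95], [133, 86, 64], [88, 65, 55], [53, 50, 49], [57, 55, 51], [57, 56, 53], [59, 59, 56], [191, 187, 179], [189, 185, 178], [99, 100, 97], [74, 78, 76], [2
[... 432 characters left out ...]
2, 50, 49], [52, 49, 50], [54, 51, 50], [54, 53, 52], [93, 90, 88], [191, 187, 179], [192, 188, 180], [82, 83, 82], [69, 69, 69], [189, 253, 229], [192, 252, 228], [132, 201, 158]]
304 [[218, 132, 97], [207, 129, 92], [129, 82, 60], [132, 83, 61], [53, 48, 47], [50, 47, 47], [49, 46, 45], [51, 48, 49], [51, 49, 49], [68, 66, 65], [239, 235, 229], [241, 237, 232], [186, 182, 176], [66, 67, 68], [67, 67, 67], [123, 181, 144], [128, 194, 154]]
312 [[218, 133, 97], [179, 111, 81], [130, 83, 62], [133, 84, 62], [129, 83, 63], [51, 50, 50], [50, 48, 49], [48, 45, 46], [49, 47, 48], [75, 73, 72], [227, 222, 212], [115, 112, 109], [65, 65, 66], [66, 65, 68], [72, 71, 73], [68, 68, 69], [68, 69, 69]]
```

The finger is pushing the bolt; nothing is left behind it. I continue.

apply_moves([
  {"hand":0.0854,"dp":[0.003,0,0],"roll":0},
  {"hand":0.0854,"dp":[0.006,0,0],"roll":0},
  {"hand":0.0854,"dp":[0.009,0,0],"roll":0},
  {"hand":0.0854,"dp":[0.012,0,0],"roll":0},
  {"hand":0.0854,"dp":[0.015,0,0],"roll":0},
  {"hand":0.0854,"dp":[0.018,0,0],"roll":0},
  {"hand":0.0854,"dp":[0.018,0,0],"roll":0},
  {"hand":0.0854,"dp":[0.018,0,0],"roll":0},
])

```text
clock: 20.3
tool_pos: [0.5313, 0.0328, 0.0303]
tcp_rot: [-0.003, 0.706, 0.708, -0.003]
ft_force: [1.3, 0.2, 0.0]
gripper_width: 0.0854
grasp_force: 0.0
```

apply_moves([
  {"hand":0.0854,"dp":[0,0,0.01],"roll":0},
  {"hand":0.0854,"dp":[-0.02,0,0.03],"roll":0},
  {"hand":0.08,"dp":[-0.05,0.02,0.06],"roll":-1.4},
  {"hand":0.07,"dp":[-0.08,0.05,0.09],"roll":-2.8},
  {"hand":0.06,"dp":[-0.08,0.09,0.12],"roll":-4.2},
  {"hand":0.05,"dp":[-0.08,0.13,0.13],"roll":-5.6},
  {"hand":0.045,"dp":[-0.08,0.17,0.13],"roll":-7},
  {"hand":0.045,"dp":[-0.08,0.2,0.13],"roll":-8.4},
  {"hand":0.045,"dp":[-0.08,0.218,0.13],"roll":-9.8},
  {"hand":0.045,"dp":[-0.08,0.218,0.13],"roll":-11.2},
])

```text
clock: 21.13
tool_pos: [0.4566, 0.256, 0.1625]
tcp_rot: [-0.001, 0.949, 0.315, 0.003]
ft_force: [-0.8, -0.6, 0.1]
gripper_width: 0.045
grasp_force: 0.0
```

```bash
python3 - <<'E'
from h import *
st()
s=snap('scene','s11'); t=snap('top','t11')
for c in (s,t):
  for y,n in ((.032,'long'),(-.017,'ka'),(-.042,'kb'),(-.134,'med')):
    print(n,end=' '); bolt(c,(.61,y),z=.04,th=165)
E
```

```text
t 21.13 pos [0.4566 0.256  0.1625] yaw 36.76 j6 1.27 w 0.045 F [-0.8 -0.6  0.1]
long px [298, 148, 20, 12, 75] tip [0.6196 0.0355] mid [0.6472 0.0375] len 0.0554 h->t ang -175.9 w 0.0082 0.0069
ka px [290, 172, 30, 16, 133] tip [ 0.6527 -0.0166] mid [ 0.614  -0.0175] len 0.0774 h->t ang 1.4 w 0.0067 0.0191
kb px [294, 180, 30, 16, 134] tip [ 0.6527 -0.0397] mid [ 0.6137 -0.0406] len 0.0781 h->t ang 1.2 w 0.0079 0.0186
med px [315, 211, 28, 16, 117] tip [ 0.6605 -0.1287] mid [ 0.6234 -0.1311] len 0.0744 h->t ang 3.9 w 0.0064 0.0106
long px [228, 97, 7, 14, 63] tip [0.8186 0.0846] mid [0.7958 0.0839] len 0.0456 h->t ang 2.7 w 0.0196 0.0196
ka px [228, 97, 7, 14, 63] tip [0.8186 0.0846] mid [0.7958 0.0839] len 0.0456 h->t ang 2.7 w 0.0196 0.0196
kb px [228, 97, 7, 14, 63] tip [0.8186 0.0846] mid [0.7958 0.0839] len 0.0456 h->t ang 2.7 w 0.0196 0.0196
med px [228, 97, 7, 14, 63] tip [0.8186 0.0846] mid [0.7958 0.0839] len 0.0456 h->t ang 2.7 w 0.0196 0.0196
```

```bash
cat >> h.py <<'E'
def rect(c,x0,x1,y0,y1,z0=.036,s=2000,slope=True):
    xs=np.arange(x0,x1,1/s); ys=np.arange(y1,y0,-1/s); X,Y=np.meshgrid(xs,ys,indexing='ij')
    Z=z0+(X-.636)*(.268 if slope else 0)
    p=w2p(c,np.stack([X,Y,Z],-1)).reshape(*X.shape,2).astype(np.float32)
    return cv2.remap(c['image'],p[:,:,0],p[:,:,1],cv2.INTER_LINEAR)
def tray(c,yc,xmax=.68):
    # low-saturation blobs over a tray's floor plane (at bolt-axis height)
    r=rect(c,.56,xmax,yc-.064,yc+.064,z0=.042); h=cv2.cvtColor(r,cv2.COLOR_RGB2HSV)
    m=((h[:,:,1]<60)&(h[:,:,2]>95)).astype(np.uint8); N,L,st_,ce=cv2.connectedComponentsWithStats(m)
    for l in range(1,N):
        if st_[l,4]>300:
            yy,xx=np.nonzero(L==l); P=np.c_[.56+yy/2000,yc+.064-xx/2000]; m0=P.mean(0); u=np.linalg.svd(P-m0,full_matrices=False)[2][0]
            if u[0]<0:u=-u
            t=(P-m0)@u; print('  blob n',len(xx),'x',P[:,0].min().round(4),P[:,0].max().round(4),'y-yc',(m0[1]-yc).round(4),'len',np.ptp(t).round(4),'ang',np.degrees(np.arctan2(u[1],u[0])).round(1))
E
python3 - <<'E'
from h import *
for n in ('s11','t11'):
    c=np.load(f'pics/{n}.npy',allow_pickle=True).item()
    for yc in (.008,-.157,.173): print(n,yc); tray(c,yc)
E
```

```text
s11 0.008
  blob n 9534 x 0.5775 0.671 y-yc -0.037 len 0.0942 ang -2.7
  blob n 4633 x 0.579 0.671 y-yc 0.0273 len 0.092 ang -0.3
s11 -0.157
  blob n 3414 x 0.5825 0.655 y-yc -0.0256 len 0.0726 ang -1.2
  blob n 3398 x 0.582 0.6545 y-yc -0.0511 len 0.0725 ang -0.9
  blob n 3453 x 0.588 0.66 y-yc 0.0258 len 0.0721 ang 1.2
s11 0.173
  blob n 5388 x 0.582 0.63 y-yc -0.0357 len 0.0576 ang -24.8
t11 0.008
  blob n 4340 x 0.5795 0.668 y-yc -0.0493 len 0.0889 ang -1.9
  blob n 4405 x 0.58 0.6675 y-yc -0.0263 len 0.0878 ang -1.7
  blob n 4210 x 0.581 0.6685 y-yc 0.0265 len 0.0876 ang 0.7
t11 -0.157
  blob n 3290 x 0.584 0.656 y-yc -0.0257 len 0.072 ang -0.2
  blob n 3389 x 0.5845 0.656 y-yc -0.0511 len 0.0716 ang -0.6
  blob n 3189 x 0.5885 0.661 y-yc 0.0257 len 0.0725 ang 0.3
t11 0.173
  blob n 2433 x 0.5835 0.63 y-yc -0.0487 len 0.0467 ang -1.7
  blob n 2331 x 0.584 0.6305 y-yc -0.0254 len 0.0466 ang -1.7
```

```bash
python3 - <<'E'
from h import *
st(); w=snap('wrist','w12')
for th in (140,160,180): bolt(w,(.4485,.2557),th=th)
for n in ('s11','t11'):
    c=np.load(f'pics/{n}.npy',allow_pickle=True).item(); print(n)
    for yc in (.008,-.157):
        r=rect(c,.56,.68,yc-.064,yc+.064,z0=.042); h=cv2.cvtColor(r,cv2.COLOR_RGB2HSV); m=(h[:,:,1]<60)&(h[:,:,2]>95)
        for y0,y1 in ((.012,.042),(-.036,-.016)):
            a,b=int((.064-y1)*2000),int((.064-y0)*2000)
            print(yc,y0,[(round(.56+i/2000,3),round(float(.064-(a+np.nonzero(m[i,a:b])[0].mean())/2000),4),round(m[i,a:b].sum()/2000,4)) for i in range(36,220,14) if m[i,a:b].any()])
E
```

```text
t 21.23 pos [0.4562 0.2523 0.1613] yaw 37.04 j6 1.26 w 0.045 F [-1.  -0.7 -1.1]
px [227, 169, 50, 38, 613] tip [0.4685 0.2458] mid [0.4455 0.2545] len 0.0491 h->t ang -20.3 w 0.008 0.0191
px [227, 170, 50, 37, 534] tip [0.4681 0.246 ] mid [0.4454 0.2544] len 0.0484 h->t ang -20.1 w 0.0064 0.018
px [228, 171, 48, 35, 395] tip [0.4674 0.2464] mid [0.4452 0.2545] len 0.0473 h->t ang -19.8 w 0.0033 0.017
s11
0.008 0.012 [(0.585, 0.0275, np.float64(0.0115)), (0.592, 0.0273, np.float64(0.011)), (0.599, 0.0273, np.float64(0.011)), (0.606, 0.0273, np.float64(0.012)), (0.613, 0.027, np.float64(0.0115)), (0.62, 0.027, np.float64(0.0115)), (0.627, 0.0273, np.float64(0.011)), (0.634, 0.0275, np.float64(0.0125)), (0.641, 0.0273, np.float64(0.013)), (0.648, 0.0273, np.float64(0.014)), (0.655, 0.027, np.float64(0.0135)), (0.662, 0.0273, np.float64(0.014)), (0.669, 0.027, np.float64(0.0205))]
0.008 -0.036 [(0.578, -0.024, np.float64(0.0025)), (0.585, -0.0255, np.float64(0.0195)), (0.592, -0.0242, np.float64(0.013)), (0.599, -0.0242, np.float64(0.013)), (0.606, -0.0245, np.float64(0.0135)), (0.613, -
[... 2163 characters left out ...]
0248, np.float64(0.01)), (0.613, 0.0258, np.float64(0.01)), (0.62, 0.0258, np.float64(0.01)), (0.627, 0.0255, np.float64(0.0085)), (0.634, 0.026, np.float64(0.0105)), (0.641, 0.026, np.float64(0.0105)), (0.648, 0.0258, np.float64(0.012)), (0.655, 0.026, np.float64(0.0215))]
-0.157 -0.036 [(0.585, -0.0265, np.float64(0.0135)), (0.592, -0.0257, np.float64(0.019)), (0.599, -0.0255, np.float64(0.0115)), (0.606, -0.0252, np.float64(0.012)), (0.613, -0.0262, np.float64(0.011)), (0.62, -0.026, np.float64(0.0105)), (0.627, -0.026, np.float64(0.0095)), (0.634, -0.0255, np.float64(0.0105)), (0.641, -0.0255, np.float64(0.0105)), (0.648, -0.0255, np.float64(0.0105)), (0.655, -0.026, np.float64(0.0065))]
```

Comparing the two cameras, the long bolt's y agrees at both ends, so it lies flat and its tip is off the lip. Next is the short bolt.

apply_moves([
  {"hand":0.045,"dp":[0.01,-0.006,0],"roll":-1.4},
  {"hand":0.045,"dp":[0.011,-0.006,0],"roll":-2.8},
  {"hand":0.045,"dp":[0.011,-0.006,0],"roll":-4.2},
  {"hand":0.045,"dp":[0.011,-0.006,0],"roll":-5.6},
  {"hand":0.045,"dp":[0.011,-0.006,-0.02],"roll":-7},
  {"hand":0.045,"dp":[0.011,-0.006,-0.04],"roll":-8.4},
  {"hand":0.045,"dp":[0.011,-0.006,-0.06],"roll":-9.8},
  {"hand":0.045,"dp":[0.011,-0.006,-0.08],"roll":-11.2},
  {"hand":0.045,"dp":[0.011,-0.006,-0.1],"roll":-11.9},
  {"hand":0.045,"dp":[0.011,-0.006,-0.115],"roll":-11.9},
])

```text
clock: 22.12
tool_pos: [0.4663, 0.2424, 0.0438]
tcp_rot: [0.001, 0.98, -0.197, -0.001]
ft_force: [0.3, -0.6, 0.2]
gripper_width: 0.0451
grasp_force: 0.0
```

apply_moves([
  {"hand":0.045,"dp":[0,0,0],"roll":0},
  {"hand":0.045,"dp":[0,0,0],"roll":0},
])

```text
clock: 22.28
tool_pos: [0.4663, 0.2429, 0.0447]
tcp_rot: [0.001, 0.981, -0.196, -0.001]
ft_force: [1.0, 0.4, 0.5]
gripper_width: 0.0452
grasp_force: 0.0
```

```bash
python3 - <<'E'
from h import *
w=snap('wrist','w13'); st()
for th in (140,160,180): bolt(w,(.455,.252),th=th)
E
```

```text
t 22.33 pos [0.4674 0.2435 0.0459] yaw -22.67 j6 2.28 w 0.0451 F [ 0.  -0.5  0.6]
px [240, 226, 35, 86, 1822] tip [0.4702 0.2451] mid [0.4442 0.2555] len 0.056 h->t ang -22.1 w 0.0096 0.0205
px [240, 226, 34, 86, 1759] tip [0.4701 0.2449] mid [0.4442 0.2555] len 0.056 h->t ang -22.4 w 0.0095 0.0199
px [241, 227, 33, 85, 1663] tip [0.4697 0.2453] mid [0.444  0.2557] len 0.0554 h->t ang -22.2 w 0.0085 0.0193
```

apply_moves([
  {"hand":0.045,"dp":[0.001,0.002,-0.02],"roll":0.1},
  {"hand":0.045,"dp":[0.001,0.002,-0.036],"roll":0.1},
  {"hand":0.045,"dp":[0.001,0.002,-0.036],"roll":0.1},
  {"hand":0.045,"dp":[0.001,0.002,-0.036],"roll":0.1},
  {"hand":0.0,"dp":[0.001,0.002,-0.036],"roll":0.1},
  {"hand":0.0,"dp":[0.001,0.002,-0.036],"roll":0.1},
  {"hand":0.0,"dp":[0.001,0.002,-0.036],"roll":0.1},
  {"hand":0.0,"dp":[0.001,0.002,-0.036],"roll":0.1},
  {"hand":0.0,"dp":[0.001,0.002,-0.036],"roll":0.1},
  {"hand":0.0,"dp":[0.001,0.002,-0.036],"roll":0.1},
])

```text
clock: 23.17
tool_pos: [0.469, 0.2466, 0.0107]
tcp_rot: [-0.0, 0.981, -0.192, 0.001]
ft_force: [0.0, -1.5, 5.3]
gripper_width: 0.0061
grasp_force: 58.8
```

apply_moves([
  {"hand":0.0,"dp":[0,0,0.03],"roll":0},
  {"hand":0.0,"dp":[0,0,0.06],"roll":0},
  {"hand":0.0,"dp":[0,-0.02,0.1],"roll":1.4},
  {"hand":0.0,"dp":[0,-0.04,0.12],"roll":2.8},
  {"hand":0.0,"dp":[0,-0.048,0.12],"roll":4.2},
  {"hand":0.0,"dp":[0,-0.048,0.12],"roll":5.6},
  {"hand":0.0,"dp":[0,-0.048,0.12],"roll":7.0},
  {"hand":0.0,"dp":[0,-0.048,0.12],"roll":8.4},
  {"hand":0.0,"dp":[0,-0.048,0.12],"roll":9.8},
  {"hand":0.0,"dp":[0,-0.048,0.12],"roll":11.2},
])

```text
clock: 24.0
tool_pos: [0.4674, 0.1983, 0.1292]
tcp_rot: [-0.0, 0.956, 0.294, -0.0]
ft_force: [-0.0, -0.5, -0.7]
gripper_width: 0.0057
grasp_force: 58.6
```

apply_moves([
  {"hand":0.0,"dp":[0,0,0],"roll":14},
  {"hand":0.0,"dp":[0,0,0],"roll":14},
  {"hand":0.0,"dp":[0,0,0],"roll":14},
  {"hand":0.0,"dp":[0,0,0],"roll":14},
  {"hand":0.0,"dp":[0,0,0],"roll":14},
  {"hand":0.0,"dp":[0,0,0],"roll":14},
  {"hand":0.0,"dp":[0,0,0],"roll":14},
  {"hand":0.0,"dp":[0,0,0],"roll":14},
  {"hand":0.0,"dp":[0,0,0],"roll":14},
  {"hand":0.0,"dp":[0,0,0],"roll":14},
])

```text
clock: 24.83
tool_pos: [0.4673, 0.1984, 0.1291]
tcp_rot: [-0.0, 0.615, 0.789, -0.0]
ft_force: [-0.3, -0.0, -0.5]
gripper_width: 0.0058
grasp_force: 58.6
```

apply_moves([
  {"hand":0.0,"dp":[0,0,0],"roll":14},
  {"hand":0.0,"dp":[0,0,0],"roll":14},
  {"hand":0.0,"dp":[0,0,0],"roll":14},
  {"hand":0.0,"dp":[0,0,0],"roll":14},
  {"hand":0.0,"dp":[0,0,0],"roll":14},
  {"hand":0.0,"dp":[0,0,0],"roll":14},
  {"hand":0.0,"dp":[0,0,0],"roll":14},
  {"hand":0.0,"dp":[0,0,0],"roll":14},
  {"hand":0.0,"dp":[0,0,0],"roll":14},
  {"hand":0.0,"dp":[0,0,0],"roll":14},
])

```text
clock: 25.67
tool_pos: [0.4673, 0.1984, 0.1291]
tcp_rot: [-0.0, 0.051, 0.999, -0.0]
ft_force: [1.0, 0.4, -0.8]
gripper_width: 0.0065
grasp_force: 58.7
```

```bash
python3 - <<'E'
from h import *
w=snap('wrist','w14'); st(); v=w['image'].min(2)
print([(r,*(lambda k:(int(k.min()),int(k.max()),len(k)) if len(k) else ())(225+np.nonzero(v[r,225:295]>140)[0])) for r in range(220,384,6)])
E
```

```text
t 25.72 pos [0.4674 0.1984 0.1291] yaw 174.28 j6 -1.24 w 0.0059 F [-0.  -0.8 -0.9]
[(220,), (226,), (232,), (238,), (244, 239, 283, 24), (250, 238, 284, 26), (256, 237, 284, 37), (262, 237, 285, 39), (268, 236, 286, 42), (274, 235, 287, 42), (280, 237, 285, 39), (286, 245, 277, 24), (292, 254, 268, 15), (298, 254, 268, 15), (304, 254, 268, 15), (310, 254, 268, 15), (316, 254, 269, 16), (322, 253, 270, 18), (328, 253, 270, 18), (334, 248, 274, 27), (340, 246, 274, 29), (346, 247, 276, 30), (352, 248, 276, 29), (358, 247, 276, 30), (364,), (370,), (376,), (382,)]
```

The short bolt is held, head forward. I place it a little deeper.

apply_moves([
  {"hand":0.0,"dp":[0.02,-0.001,-0.025],"roll":1.15},
  {"hand":0.0,"dp":[0.045,-0.001,-0.05],"roll":1.15},
  {"hand":0.0,"dp":[0.07,-0.001,-0.06],"roll":1.15},
  {"hand":0.0,"dp":[0.085,-0.001,-0.06],"roll":1.15},
  {"hand":0.0,"dp":[0.094,-0.001,-0.06],"roll":1.15},
  {"hand":0.0,"dp":[0.098,-0.001,-0.065],"roll":1.15},
  {"hand":0.0,"dp":[0.098,-0.001,-0.075],"roll":1.15},
  {"hand":0.0,"dp":[0.098,-0.001,-0.08],"roll":1.15},
  {"hand":0.0,"dp":[0.098,-0.001,-0.08],"roll":1.15},
  {"hand":0.0,"dp":[0.098,-0.001,-0.08],"roll":1.15},
])

```text
clock: 26.55
tool_pos: [0.5641, 0.1974, 0.0486]
tcp_rot: [-0.001, 0.004, 1.0, -0.0]
ft_force: [0.1, 1.0, -0.0]
gripper_width: 0.0061
grasp_force: 58.8
```

```bash
python3 - <<'E'
from h import *
st()
E
```

```text
t 26.55 pos [0.5641 0.1974 0.0486] yaw 179.59 j6 -1.37 w 0.0061 F [ 0.1  1.  -0. ]
```

apply_moves([
  {"hand":0.0,"dp":[0.001,0,-0.002],"roll":0},
  {"hand":0.0,"dp":[0.001,0,-0.003],"roll":0},
  {"hand":0.0,"dp":[0.001,0,-0.003],"roll":0},
  {"hand":0.012,"dp":[0.001,0,-0.003],"roll":0},
  {"hand":0.018,"dp":[0.001,0,-0.003],"roll":0},
  {"hand":0.026,"dp":[0.001,0,-0.003],"roll":0},
  {"hand":0.026,"dp":[0.001,0,-0.003],"roll":0},
  {"hand":0.028,"dp":[0.001,0,-0.003],"roll":0},
  {"hand":0.03,"dp":[-0.03,0,-0.002],"roll":0},
  {"hand":0.04,"dp":[-0.06,0,0.02],"roll":0},
])

```text
clock: 27.38
tool_pos: [0.5029, 0.1964, 0.066]
tcp_rot: [-0.004, 0.004, 1.0, -0.001]
ft_force: [-1.8, 0.3, 0.4]
gripper_width: 0.0396
grasp_force: 0.0
```

apply_moves([
  {"hand":0.06,"dp":[-0.01,0,0.02],"roll":-12},
  {"hand":0.0854,"dp":[-0.02,0,0.03],"roll":-12},
  {"hand":0.0854,"dp":[-0.02,0,0.03],"roll":-12},
  {"hand":0.0854,"dp":[-0.02,0,0.03],"roll":-12},
  {"hand":0.0854,"dp":[-0.02,0,0.03],"roll":-12},
  {"hand":0.0854,"dp":[-0.02,0,0.03],"roll":-12},
  {"hand":0.0854,"dp":[-0.02,0,0.03],"roll":-12},
  {"hand":0.0854,"dp":[-0.02,0,0.03],"roll":-12},
  {"hand":0.0854,"dp":[-0.02,0,0.03],"roll":-12},
  {"hand":0.0854,"dp":[-0.02,0,0.03],"roll":-12},
])

```text
clock: 28.22
tool_pos: [0.4858, 0.1974, 0.0995]
tcp_rot: [0.0, 0.503, 0.864, 0.0]
ft_force: [0.0, -0.9, -0.3]
gripper_width: 0.0855
grasp_force: 0.0
```

apply_moves([
  {"hand":0.0854,"dp":[0,0,0],"roll":-5.9},
  {"hand":0.0854,"dp":[0,0,0],"roll":-5.9},
  {"hand":0.0854,"dp":[0,0,0],"roll":-5.9},
  {"hand":0.0854,"dp":[0,0,0],"roll":-5.9},
  {"hand":0.0854,"dp":[0,0,0],"roll":-5.9},
  {"hand":0.0854,"dp":[0,0,0],"roll":-5.9},
  {"hand":0.0854,"dp":[0,0,0],"roll":-5.9},
])

```text
clock: 28.8
tool_pos: [0.4858, 0.1973, 0.0995]
tcp_rot: [0.0, 0.706, 0.709, 0.0]
ft_force: [0.2, -1.1, 0.2]
gripper_width: 0.0854
grasp_force: 0.0
```

```bash
python3 - <<'E'
from h import *
st()
w=snap('wrist','w15'); s=snap('scene','s15'); t=snap('top','t15'); st()
for th in (170,200): bolt(w,(.58,.197),z=.037,th=th)
for c in (w,s,t): print('-'); tray(c,.173)
E
```

```text
t 28.8 pos [0.4858 0.1973 0.0995] yaw 90.26 j6 0.22 w 0.0854 F [ 0.2 -1.1  0.2]
t 28.95 pos [0.4858 0.1973 0.0994] yaw 90.16 j6 0.22 w 0.0854 F [-0.3  0.2  0.2]
px [393, 150, 119, 175, 9333] tip [0.6359 0.1176] mid [0.6134 0.1806] len 0.1339 h->t ang -70.5 w 0.023 0.0155
px [393, 207, 68, 19, 1010] tip [0.5692 0.1962] mid [0.5904 0.1975] len 0.0425 h->t ang -176.7 w 0.0103 0.0092
-
  blob n 2013 x 0.5605 0.5955 y-yc -0.0306 len 0.0526 ang -57.1
  blob n 9078 x 0.572 0.6315 y-yc 0.0063 len 0.0988 ang 80.4
  blob n 1522 x 0.5825 0.598 y-yc 0.0473 len 0.0285 ang -87.2
  blob n 640 x 0.596 0.6305 y-yc -0.0482 len 0.0385 ang -23.4
-
  blob n 2930 x 0.5725 0.6195 y-yc 0.0305 len 0.0475 ang -5.4
  blob n 5323 x 0.582 0.63 y-yc -0.0358 len 0.0577 ang -25.3
-
  blob n 7884 x 0.56 0.65 y-yc 0.0527 len 0.0912 ang 4.1
  blob n 1907 x 0.574 0.6215 y-yc 0.026 len 0.0483 ang 4.0
  blob n 2441 x 0.5835 0.63 y-yc -0.0486 len 0.0467 ang -1.8
  blob n 2343 x 0.584 0.6305 y-yc -0.0254 len 0.0466 ang -1.8
```

apply_moves([
  {"hand":0.0854,"dp":[0,-0.001,-0.03],"roll":0},
  {"hand":0.0854,"dp":[0,-0.001,-0.06],"roll":0},
  {"hand":0.0854,"dp":[0,-0.001,-0.067],"roll":0},
  {"hand":0.0854,"dp":[0.01,-0.001,-0.067],"roll":0},
  {"hand":0.0854,"dp":[0.018,-0.001,-0.067],"roll":0},
  {"hand":0.0854,"dp":[0.024,-0.001,-0.067],"roll":0},
  {"hand":0.0854,"dp":[0.03,-0.001,-0.067],"roll":0},
  {"hand":0.0854,"dp":[0.035,-0.001,-0.067],"roll":0},
  {"hand":0.0854,"dp":[0.039,-0.001,-0.067],"roll":0},
  {"hand":0.0854,"dp":[0.042,-0.001,-0.067],"roll":0},
])

```text
clock: 29.78
tool_pos: [0.5287, 0.1964, 0.0332]
tcp_rot: [0.0, 0.707, 0.708, 0.0]
ft_force: [-1.6, 0.7, 0.9]
gripper_width: 0.0855
grasp_force: 0.5
```

apply_moves([
  {"hand":0.0854,"dp":[0.003,0,0],"roll":0},
  {"hand":0.0854,"dp":[0.006,0,0],"roll":0},
  {"hand":0.0854,"dp":[0.009,0,0],"roll":0},
  {"hand":0.0854,"dp":[0.011,0,0],"roll":0},
  {"hand":0.0854,"dp":[0.011,0,0],"roll":0},
  {"hand":0.0854,"dp":[0.011,0,0],"roll":0},
])

```text
clock: 30.28
tool_pos: [0.5389, 0.1963, 0.0324]
tcp_rot: [0.0, 0.707, 0.708, -0.0]
ft_force: [-0.2, 0.2, -0.1]
gripper_width: 0.0854
grasp_force: 0.0
```

apply_moves([
  {"hand":0.0854,"dp":[0,0,0.01],"roll":0},
  {"hand":0.0854,"dp":[-0.02,0,0.03],"roll":0},
  {"hand":0.0854,"dp":[-0.05,0,0.06],"roll":0},
  {"hand":0.0854,"dp":[-0.08,-0.03,0.1],"roll":0},
  {"hand":0.0854,"dp":[-0.1,-0.07,0.13],"roll":0},
  {"hand":0.0854,"dp":[-0.11,-0.1,0.15],"roll":0},
  {"hand":0.0854,"dp":[-0.11,-0.1,0.15],"roll":0},
  {"hand":0.0854,"dp":[-0.11,-0.1,0.15],"roll":0},
])

```text
clock: 30.95
tool_pos: [0.4299, 0.0941, 0.1867]
tcp_rot: [0.003, 0.708, 0.707, 0.002]
ft_force: [0.5, 0.4, -0.1]
gripper_width: 0.0852
grasp_force: 0.0
```

```bash
python3 - <<'E'
from h import *
st(); s=snap('scene','s16'); t=snap('top','t16')
for n,c in (('s',s),('t',t)):
    for yc in (.173,.008,-.157): print(n,yc); tray(c,yc)
E
```

```text
t 30.95 pos [0.4299 0.0941 0.1867] yaw 89.92 j6 0.02 w 0.0852 F [ 0.5  0.4 -0.1]
s 0.173
  blob n 5327 x 0.582 0.63 y-yc -0.0358 len 0.0572 ang -24.3
  blob n 2669 x 0.59 0.6375 y-yc 0.0268 len 0.0484 ang 5.7
s 0.008
  blob n 9422 x 0.5775 0.671 y-yc -0.037 len 0.0937 ang -2.7
  blob n 4571 x 0.579 0.671 y-yc 0.0273 len 0.092 ang -0.2
s -0.157
  blob n 3359 x 0.5825 0.654 y-yc -0.0511 len 0.0716 ang -0.9
  blob n 3366 x 0.583 0.655 y-yc -0.0256 len 0.0721 ang -1.2
  blob n 3412 x 0.588 0.66 y-yc 0.0258 len 0.0721 ang 1.2
t 0.173
  blob n 339 x 0.56 0.5785 y-yc 0.0617 len 0.0191 ang -8.6
  blob n 7680 x 0.56 0.5785 y-yc -0.0058 len 0.1228 ang -88.8
  blob n 2454 x 0.5835 0.63 y-yc -0.0486 len 0.0467 ang -1.7
  blob n 2346 x 0.584 0.6305 y-yc -0.0255 len 0.0466 ang -1.6
  blob n 2466 x 0.59 0.6375 y-yc 0.0256 len 0.0479 ang 4.3
  blob n 319 x 0.648 0.656 y-yc -0.0525 len 0.0193 ang 83.6
t 0.008
  blob n 335 x 0.56 0.5835 y-yc 0.0622 len 0.0237 ang 3.6
  blob n 4319 x 0.5795 0.668 y-yc -0.0493 len 0.0888 ang -1.9
  blob n 4393 x 0.58 0.6675 y-yc -0.0262 len 0.0878 ang -1.6
  blob n 4200 x 0.581 0.6685 y-yc 0.0266 len 0.0876 ang 0.9
t -0.157
  blob n 3245 x 0.584 0.656 y-yc -0.0257 len 0.072 ang -0.2
  blob n 3380 x 0.5845 0.656 y-yc -0.0511 len 0.0716 ang -0.6
  blob n 3183 x 0.5885 0.6605 y-yc 0.0257 len 0.072 ang 0.3
```

All three loose bolts lie flat in their trays along the slope, within about 6°. The six kept bolts haven't moved and the hand is clear, so I hand in.

```bash
python3 -c "
from plant import *
print(close_job())"
```

```text
the job is handed in; nothing more can be done
None
```

The job is handed in at about 31 s of the 70 s: in the last camera measurements the short, medium and long bolts each lay flat in their own tray, within about 6° of the slope, and the kept bolts had not moved. No verdict came back, and I did not measure the bystanders again at the end.

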